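# Change over the insert of a checking fixture

## Robot

A 7-joint arm with a two-finger parallel gripper is mounted at the origin on a cart in front of the work surface, level with it; the furniture and walls round the work are solid. World frame = base frame: x ahead of the robot, y to its left, z up, the work surface at z = 0. Lengths are in m, angles in rad, forces in N, time in s.
With the tool pointing down it reaches from about 0.35 to 0.9 m from the base axis. Payload 7.2 kg.
Tool frame: the origin (TCP) lies midway between the tips of the shut fingers; the grasp point (between the pads) lies 19 mm behind it; z points along the fingers, y is the direction in which the jaws open and shut (so a half turn about z gives the same grasp; the last joint's range is limited). The gripper opens to 88 mm and grips with 3 to 60 N. Pads are 20 mm wide; open, the fingers measure 115 mm over their backs; the gripper's body (75 mm by 178 mm) begins 61 mm behind the grasp point.
Start: joints at [1.248, 0.411, -0.013, 1.596, 0.006, 1.134, -0.082], TCP at [0.158, -0.605, 0.223] pointing down, gripper open.
Joint ranges: [-2.95, 2.95], [-0.29, 1.99], [-1.47, 1.44], [0.14, 2.54], [-1.03, 4.17], [0.13, 1.85], [-2.86, 2.86]. Speed limits (rad/s): [2.39, 2.39, 3.01, 3.01, 3.14, 3.14, 3.14].

## Interface

Orientations are given as a unit quaternion [x, y, z, w].
In Python, from workcell import r gives the robot as it stands.
- The arm moves only by the shell command python3 -m jog 'ROWS'. ROWS is JSON, a list of rows, each an object with "dp": the shift along the tool's x, y, z normalised to -1 to 1, where 1 is 0.3 m, a list of three; "angular": the turn, a rotation vector about the tool's x, y, z normalised to -1 to 1, where 1 is 4 degrees, a list of three; "hand": the finger opening in mm, from 0 to 87.8. In form: [{"dp": [x, y, z], "angular": [ax, ay, az], "hand": hand}, ...]. A call has exactly 8 rows; each row shifts and turns the commanded pose from where the row before left it, along the tool's axes as they then stand; what a row does not reach is not made up. A row lasts 1/8 s, in which the tool goes at most 62.5 mm and 10.7 degrees, less where a joint would pass 70% of its speed; a pose out of reach is approached as far as the arm can. A call with a number of a shift or a turn outside -1 to 1 is refused whole. A call with a gripper value outside its range is refused whole. The fingers move at their own pace and stop on an object; the grip force is fixed at half the most. Time passes only in rows, so rows that do not move let the fingers close, or fill a call up. It gives the time, the measured TCP pose, the force and the opening at its end, in the units of the state.
- r.sense(): the state, without advancing time (a new reading comes with each control period).
- r.camera(name): name is "side" or "top" or "wrist"; returns a dict with "pixels" (480x640x3 uint8, blue, green, red), "fovy" (degrees; the focal length in pixels is half the picture's height over the tangent of half this angle, whatever the lens; pixels are square), "cx", "cy" (the principal point, pixels), "cam_to_world" (4x4, takes a point from camera to world coordinates). Camera axes: x right, y up, looking along -z (the intrinsics and any distortion apply to the point x, -y, -z); pixel columns grow to the right and rows downward; lengths in m; the calibration is good to about 2 mm. A picture is of the moment at which its call begins. There is no depth.
- r.finish_job(): hands the job in, once; it reports no verdict.
The state is a dict: "t": time; "joint_pos": joint angles; "dq": joint speeds; "joint_efforts": joint torques, N m; "position": TCP position; "tcp_rot": TCP orientation; "contact_force": force on the tool from outside, world axes, zero at the start; "wrist_torque": the same for the moment, N m; "finger_gap": finger opening in m.
Only numpy, scipy, OpenCV 4.12 (cv2) and the standard library are available. Lean on these libraries where they do the work, as an engineer would, in place of code of your own. Each camera call takes 0.05 s, during which the arm holds its last target.

## Task

Fit the yellow-banded insert to the checking fixture. The rack only lets you take it by its short ends and the fixture has walls there, so set it down upright on the table, let go, and take it again by its long sides; then put it in the fixture's nest, press it fully down against the stiff pad, and swing the orange-pinned latch over it as far as it goes. Leave the blue-banded insert in the rack.

Things in the scene. Friction and masses are not known exactly. Their poses are not given: they have to be found in the camera images.
- yellow_insert: aluminium block with a yellow band near its top, 56 (x) x 40 (y) x 42 (z) mm, 0.15 to 0.3 kg, the same after a half turn; origin at the centre of its underside, z up. Starts upright in one of the two rack bays (which one varies), 10 mm above the table
- blue_insert: the same block with a blue band, in the other bay; must stay there
- rack: grey rack, base 100 (x) x 140 (y) x 10 mm, origin at the centre of its underside. Two bays at y = +34 and -34 mm, floor 10 mm up; the inserts' long axes lie along x. Cheeks 34 mm long and 6 mm thick stand 2 mm off both long sides of each insert, up to its top (52 mm): only its short ends are free to grip. Stops 5 mm high stand 2 mm off the ends
- nest: fixture fixed to the table, base plate 150 (x, -67 to +83) x 100 (y) x 6 mm, origin on the underside below the nest's centre. Aluminium cheeks 30 mm wide at both x ends rise to z = 70 mm (inner faces x = +-30, flared above z = 58). Along the long sides low flared rims reach only z = 28 mm (inner faces y = +-22, outer +-31): fingers fit there above them. Latch on the +x cheek
- nest_seat (a point): centre of the nest, where the underside of a fully pressed insert lies, 12 mm above the table (its top is then at 54 mm, 16 mm below the cheek tops); axes as the fixture's. The insert goes in with its long axis along x, either way round, with 2 mm play on every side
- pad (a joint): stiff ejector pad in the nest floor: 0 = up, 0.006 m = fully down. When up, an insert laid on it stands 6 mm proud (underside 18 mm, top 60 mm above the table). It slides down when pushed on the insert's top with about 5 to 8 N and stays where it is pushed
- latch (a joint): turn latch, vertical pivot: 0 = open (arm points 0.54 rad from the fixture's +x towards +y), 2.6 rad = stop, arm along -x over the nest's middle; starts at 0 to 0.5. Closes counterclockwise seen from above, with light friction (about 1 N at the pin), and stays where left. Its foot passes 1.7 mm above a fully pressed insert and is blocked by a proud one
- latch_pin (a point): middle of the latch's upright orange pin, 10 mm thick, 26 mm tall (from z = 80 to 106 mm), 40 mm from the pivot; grip or push it
- latch_pivot (a point): the latch's pivot axis, on top of the +x cheek; 41 mm along the fixture's +x from the nest's centre
There are look-alikes about, which are no part of the job. Leave any red look-alike of the yellow_insert alone.

How it is judged:
On the way, in this order (a step that is already met when the one before it is completed fails the run):
1. the yellow-banded insert is lifted out of the rack (height (world z) of yellow_insert above 0.045 m), for 0.05 s.
2. it stands upright on the table, let go and at rest (height (world z) of yellow_insert below 0.005 m and angle between yellow_insert's own z axis and vertical below 0.08 rad and contact force between yellow_insert and the fingers below 0.05 N and linear speed of yellow_insert below 0.02 m/s), for 0.2 s.
3. it is in the nest, pressed fully down (horizontal distance between yellow_insert and nest_seat below 0.0045 m and angle between the x axis of yellow_insert and the x axis of nest, either way round below 0.12 rad and angle between yellow_insert's own z axis and vertical below 0.06 rad and z of yellow_insert in the frame of nest_seat between -0.002 and 0.0018 m and value of joint pad above 0.0045 m and value of joint latch below 2 rad), for 0.2 s.
At the end, for the whole second after the job is handed in: Yellow insert level in the nest, within 4.5 mm of centre and 0.12 rad of the fixture's x, pressed to within 1.5 mm of full depth; latch closed over it (at least 2.4 of 2.6 rad); all at rest; blue insert still in the rack, moved under 15 mm (horizontal distance between yellow_insert and nest_seat below 0.0045 m and angle between the x axis of yellow_insert and the x axis of nest, either way round below 0.12 rad and angle between yellow_insert's own z axis and vertical below 0.06 rad and z of yellow_insert in the frame of nest_seat between -0.002 and 0.0018 m and value of joint pad above 0.0045 m and value of joint latch above 2.4 rad and velocity of joint latch below 0.05 rad/s and linear speed of yellow_insert below 0.01 m/s and distance of blue_insert from where it was at the start of the episode below 0.015 m); the robot touches nothing.
It fails at once if the blue-banded insert is taken out of its bay (distance of blue_insert from where it was at the start of the episode above 0.02 m).
It also fails if it takes over 72 s, if anything falls off the work surface, if the arm or the gripper's body presses on something with over 40 N, if the wrist force passes 120 N, or if a joint passes its speed limit or range.

## Working session

There is one attempt and no reset: what is moved stays moved. The work goes in short steps, Python scripts to look and compute and a shell command to move; the robot and the scene stay as the last step left them, time stands still between calls to the robot, and variables do not carry over. Pictures are saved under pics/ and viewed, and the job is handed in when it is done.

```bash
ls; mkdir -p pics; python3 - <<'E'
from workcell import r
import cv2
s=r.sense(); print(s)
for n in("side","top","wrist"):
    c=r.camera(n); cv2.imwrite(f"pics/{n}0.png",c["pixels"]); print(n,{k:v for k,v in c.items() if k!="pixels"})
E
```

```text
pics
{'t': 0.0, 'joint_pos': array([ 1.24779456,  0.41186338, -0.01275305,  1.59703454,  0.00560262,
        1.13429995, -0.08220338]), 'dq': array([-0.0014197 ,  0.00026171, -0.00012275,  0.00153963,  0.00052253,
        0.00104098, -0.000341  ]), 'joint_efforts': array([ 5.08508183e-04, -5.87949693e+01,  6.42354190e-01, -2.91068995e+01,
       -5.35223389e-02,  1.83572026e-02,  1.38479559e-04]), 'position': array([ 0.15738858, -0.6043382 ,  0.22183551]), 'tcp_rot': array([ 9.91891366e-01,  1.27086204e-01, -1.47842467e-04, -7.70747569e-04]), 'contact_force': array([-0.27936061,  0.20777926, -1.86440102]), 'wrist_torque': array([ 0.03335221, -0.011386  , -0.01791812]), 'finger_gap': 0.08778387984562147}
side {'fovy': 46.17569679995542, 'cx': 320.7717071003298, 'cy': 249.9636955897367, 'cam_to_world': array([[-0.9045211 ,  0.24150037, -0.35145292,  0.04074391],
       [-0.42608178, -0.47859636,  0.76772381,  1.12911036],
       [ 0.0172015 ,  0.84417007,  0.53579941,  0.83267501],
       [ 0.        ,  0.        ,  0.        ,  1.        ]])}
top {'fovy': 45.13211329832342, 'cx': 326.76654978664425, 'cy': 234.41119544621017, 'cam_to_world': array([[ 0.00147377,  0.98468498, -0.17433677,  0.29343071],
       [-0.99989794,  0.0039285 ,  0.01373613,  0.08628203],
       [ 0.01421064,  0.17429873,  0.98459027,  1.22543803],
       [ 0.        ,  0.        ,  0.        ,  1.        ]])}
wrist {'fovy': 70.55068202709407, 'cx': 316.5895433865178, 'cy': 234.0866580595748, 'cam_to_world': array([[ 2.52828548e-01,  9.21453324e-01,  2.94960162e-01,
         2.38679501e-01],
       [-9.67510919e-01,  2.40978573e-01,  7.64980356e-02,
        -5.83030296e-01],
       [-5.89709843e-04, -3.04718064e-01,  9.52442415e-01,
         3.83174617e-01],
       [ 0.00000000e+00,  0.00000000e+00,  0.00000000e+00,
         1.00000000e+00]])}
```

View pics/side0.png

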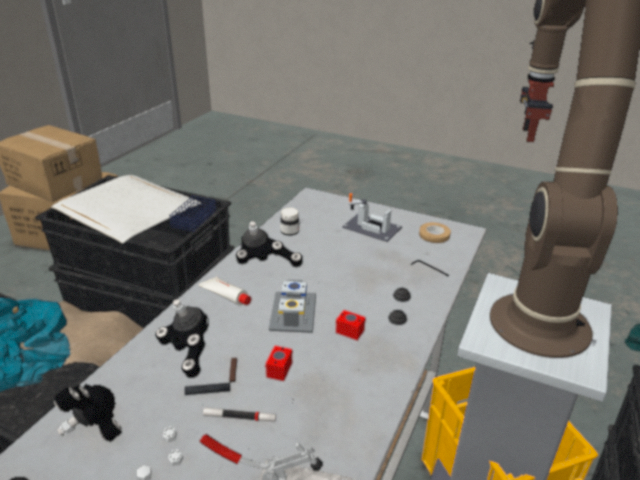

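View pics/top0.png

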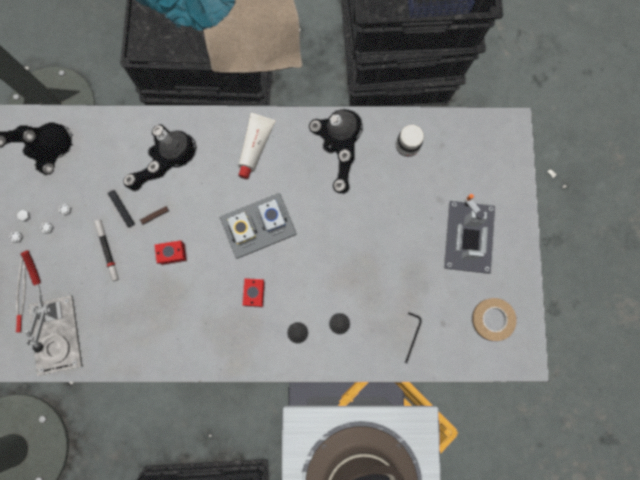

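View pics/wrist0.png

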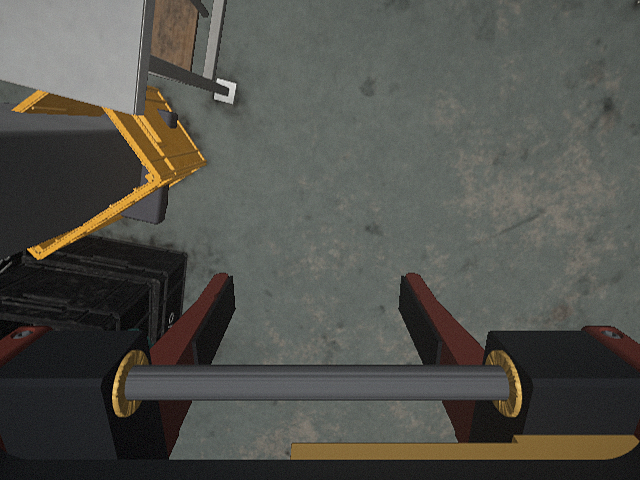

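```bash
cat > h.py <<'E'
import numpy as np, cv2
from scipy.spatial.transform import Rotation as Ro
def K(c):
    f=240/np.tan(np.radians(c["fovy"]/2)); return f,c["cx"],c["cy"]
def ray(c,u,v):
    f,cx,cy=K(c); d=np.array([(u-cx)/f,-(v-cy)/f,-1]); M=np.array(c["cam_to_world"])
    d=M[:3,:3]@d; return M[:3,3],d/np.linalg.norm(d)
def plane(c,u,v,z):
    o,d=ray(c,u,v); return o+d*(z-o[2])/d[2]
def proj(c,p):
    f,cx,cy=K(c); M=np.array(c["cam_to_world"]); q=M[:3,:3].T@(np.asarray(p,float)-M[:3,3])
    return np.array([cx+f*q[0]/-q[2], cy-f*q[1]/-q[2]])
def tri(L):
    A=np.zeros((3,3));b=np.zeros(3)
    for o,d in L:
        P=np.eye(3)-np.outer(d,d);A+=P;b+=P@o
    p=np.linalg.solve(A,b); return p,[np.linalg.norm((np.eye(3)-np.outer(d,d))@(p-o)) for o,d in L]
def crop(img,x0,y0,x1,y1,k,fn):
    cv2.imwrite(fn,cv2.resize(img[y0:y1,x0:x1],None,fx=k,fy=k,interpolation=cv2.INTER_CUBIC))
def delta(s,p):
    "shift to bring tcp to p, in tool axes, in units of 0.3 m"
    R=Ro.from_quat(s["tcp_rot"]); return R.inv().apply(np.asarray(p)-s["position"])/0.3
E
python3 - <<'E'
from h import *
import pickle
from workcell import r
t=r.camera("top"); s=r.camera("side"); pickle.dump((t,s),open("cams0.pkl","wb"))
crop(t["pixels"],210,180,310,270,8,"pics/t_rack.png")
crop(t["pixels"],430,180,510,280,6,"pics/t_nest.png")
crop(s["pixels"],255,270,375,360,6,"pics/s_rack.png")
crop(s["pixels"],335,180,415,250,8,"pics/s_nest.png")
E
```

```text
(no output)
```

View pics/t_rack.png

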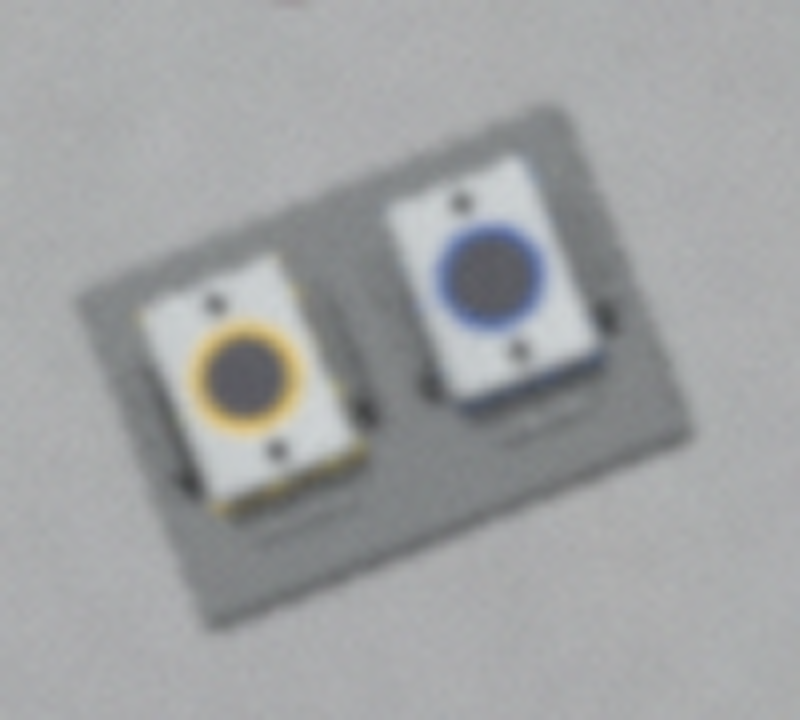

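View pics/t_nest.png

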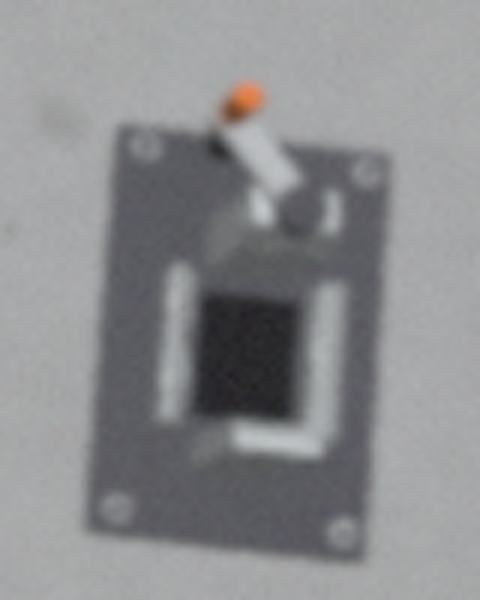

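View pics/s_rack.png

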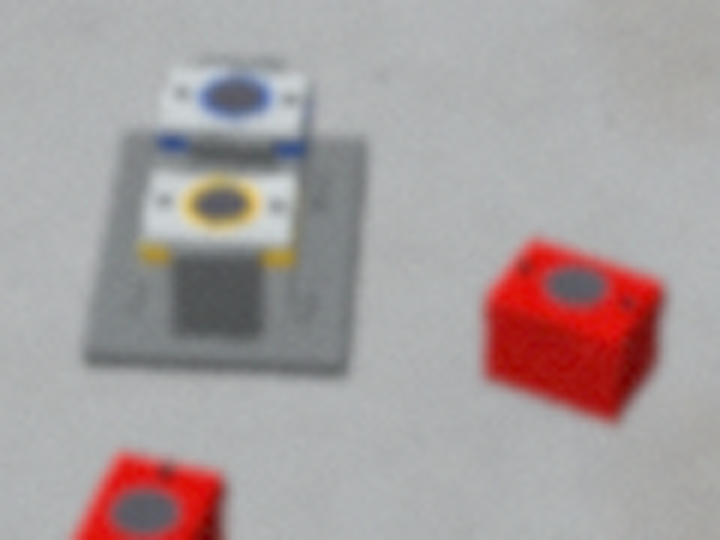

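View pics/s_nest.png

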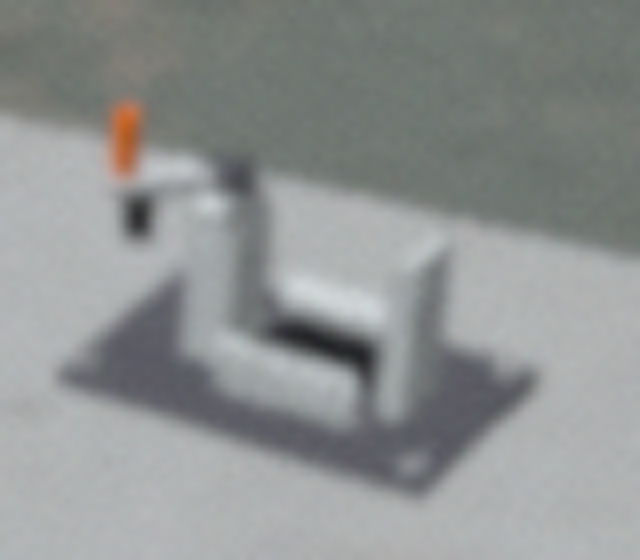

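```bash
python3 - <<'E'
from h import *
import pickle
t,s=pickle.load(open("cams0.pkl","rb"))
T=lambda U,V,x0,y0,k:(x0+(U+.5)/k-.5,y0+(V+.5)/k-.5)
tr=lambda U,V:T(U,V,210,180,8); tn=lambda U,V:T(U,V,430,180,6); sr=lambda U,V:T(U,V,255,270,6); sn=lambda U,V:T(U,V,335,180,8)
for n,a,b in[("ycen",(245,378),(220,204)),("h1",(215,304),(164,202)),("h2",(278,451),(279,206)),("bcen",(490,277),(236,97))]:
    print(n,tri([ray(t,*tr(*a)),ray(s,*sr(*b))]), plane(t,*tr(*a),.052), plane(s,*sr(*b),.052))
for p in[(140,313),(278,256),(366,450),(213,510)]: print("ytop",plane(t,*tr(*p),.052))
for p in[(78,298),(560,100),(693,436),(210,630)]: print("rack",plane(t,*tr(*p),.01))
C=[plane(t,*tn(*p),.006) for p in[(118,124),(392,154),(363,560),(85,530)]]
for c in C: print("nestT",c)
D=[plane(s,*sn(*p),.006) for p in[(60,375),(422,492),(540,372)]]
for c in D: print("nestS",c)
print("pin", tri([ray(t,*tn(248,98)),ray(s,*sn(128,105))]))
print("pinbot", plane(s,*sn(122,175),.08))
print("pivot", plane(t,*tn(303,213),.075),plane(s,*sn(236,175),.078))
E
```

```text
ycen (array([0.51495954, 0.24788518, 0.055551  ]), [np.float64(0.0008115310924675167), np.float64(0.0008115310924673946)]) [0.51642021 0.2486488  0.052     ] [0.51626235 0.24381151 0.052     ]
h1 (array([0.5342824 , 0.25611032, 0.05554818]), [np.float64(0.0008842600551445345), np.float64(0.0008842600551445558)]) [0.53587297 0.25693084 0.052     ] [0.53558504 0.25208382 0.052     ]
h2 (array([0.49548909, 0.23879575, 0.05519535]), [np.float64(0.0013368800839435656), np.float64(0.0013368800839436202)]) [0.49733803 0.23964855 0.052     ] [0.49594848 0.2350443  0.052     ]
bcen (array([0.54134082, 0.18529636, 0.05561066]), [np.float64(0.001254522804283329), np.float64(0.0012545228042834344)]) [0.5433305  0.18601077 0.052     ] [0.54231968 0.18086691 0.052     ]
ytop [0.53341229 0.27621236 0.052     ]
ytop [0.54864582 0.24099872 0.052     ]
ytop [0.49768858 0.21705003 0.052     ]
ytop [0.48190182 0.25589511 0.052     ]
rack [0.54602941 0.29971023 0.01      ]
rack [0.60126046 0.17157557 0.01      ]
rack [0.50913841 0.13465231 0.01      ]
rack [0.4564844  0.26183332 0.01      ]
nestT [ 0.58583253 -0.19691747  0.006     ]
nestT [ 0.57516381 -0.29607526  0.006     ]
nestT [ 0.42752025 -0.27844047  0.006     ]
nestT [ 0.43790618 -0.1799059   0.006     ]
nestS [ 0.58208618 -0.20024769  0.006     ]
nestS [ 0.43526852 -0.18241365  0.006     ]
nestS [ 0.42477581 -0.28263466  0.006     ]
pin (array([ 0.56810042, -0.21590552,  0.11282991]), [np.float64(0.0011843510031062621), np.float64(0.001184351003106066)])
pinbot [ 0.57104489 -0.22420632  0.08      ]
pivot [ 0.53848622 -0.24298293  0.075     ] [ 0.53553505 -0.24670901  0.078     ]
```

The candidates in the top view are the yellow-banded insert at (241,227), the blue at (271,214) and the red look-alikes at (170,251) and (254,292). The crop shows a yellow ring and band at (241,227) in the rack, so I choose that one. The nest is at about (471,238), with its orange pin at (471,196). The triangulated heights are 52 to 56 mm, which fits an insert top at 52 mm. I'll swing along an arc toward the nest, looking with the wrist camera on the way.

```bash
python3 -m jog '[{"dp":[0.14,-0.012,0],"angular":[0,0,-1],"hand":87},{"dp":[0.14,-0.012,0],"angular":[0,0,-1],"hand":87},{"dp":[0.14,-0.012,0],"angular":[0,0,-1],"hand":87},{"dp":[0.14,-0.012,0],"angular":[0,0,-1],"hand":87},{"dp":[0.14,-0.012,0],"angular":[0,0,-1],"hand":87},{"dp":[0.14,-0.012,0],"angular":[0,0,-1],"hand":87},{"dp":[0.14,-0.012,0],"angular":[0,0,-1],"hand":87},{"dp":[0.14,-0.012,0],"angular":[0,0,-1],"hand":87}]'
python3 - <<'E'
from h import *
from workcell import r
c=r.camera("wrist"); cv2.imwrite("pics/w1.png",c["pixels"])
s=r.sense();print(s["t"],s["position"],s["joint_pos"],2*np.degrees(np.arctan2(s["tcp_rot"][1],s["tcp_rot"][0])))
print(proj(c,[.497,-.2387,.0]))
E
```

```text
t: 1.25
position: [0.4361, -0.4201, 0.2225]
tcp_rot: [0.918, 0.397, -0.0, -0.0]
contact_force: [0.5, -0.3, -0.1]
finger_gap: 0.0865
1.3 [ 0.44103272 -0.41418013  0.22266503] [ 0.85522507  0.39099009 -0.24022972  1.6346731   0.09594871  1.12749583
 -0.15355301] 47.32395776582329
[236.62125185  31.02149917]
```

View pics/w1.png

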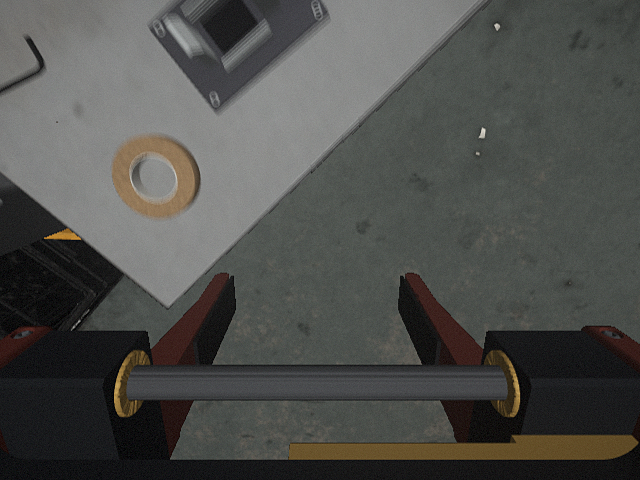

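```bash
python3 -m jog '[{"dp":[0.14,-0.012,0],"angular":[0,0,-1],"hand":87},{"dp":[0.14,-0.012,0],"angular":[0,0,-1],"hand":87},{"dp":[0.1,-0.012,0],"angular":[0,0,-1],"hand":87},{"dp":[0,0,0],"angular":[0,0,0],"hand":87},{"dp":[0,0,0],"angular":[0,0,0],"hand":87},{"dp":[0,0,0],"angular":[0,0,0],"hand":87},{"dp":[0,0,0],"angular":[0,0,0],"hand":87},{"dp":[0,0,0],"angular":[0,0,0],"hand":87}]'
python3 - <<'E'
from h import *
import pickle
from workcell import r
c=r.camera("wrist"); cv2.imwrite("pics/w2.png",c["pixels"]);pickle.dump(c,open("w2.pkl","wb"))
s=r.sense();print(s["t"],s["position"],s["joint_pos"],2*np.degrees(np.arctan2(s["tcp_rot"][1],s["tcp_rot"][0])))
print(proj(c,[.497,-.2387,.0]))
E
```

```text
t: 2.3
position: [0.4994, -0.3273, 0.2226]
tcp_rot: [0.872, 0.489, -0.0, 0.0]
contact_force: [-0.9, -0.3, 0.4]
finger_gap: 0.087
2.35 [ 0.49949849 -0.3271633   0.22262543] [ 0.73308387  0.38488338 -0.31224176  1.65077613  0.12816498  1.12611871
 -0.16169456] 58.56267389816887
[272.3261523  135.01651496]
```

View pics/w2.png

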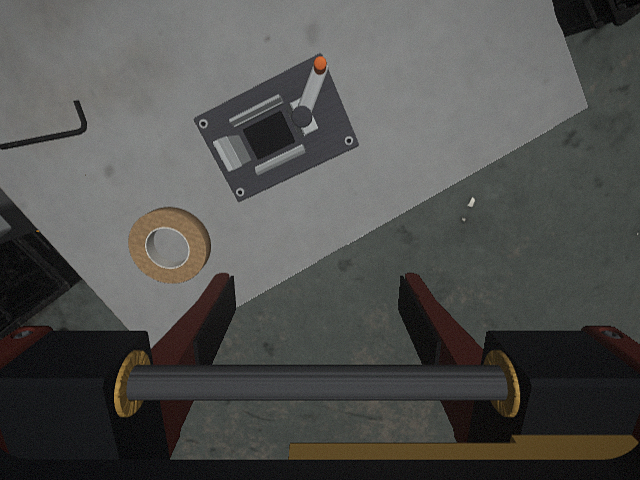

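```bash
python3 - <<'E'
from h import *
import pickle
c=pickle.load(open("w2.pkl","rb"))
crop(c["pixels"],180,40,380,215,4,"pics/w2c.png")
E
```

```text
(no output)
```

View pics/w2c.png

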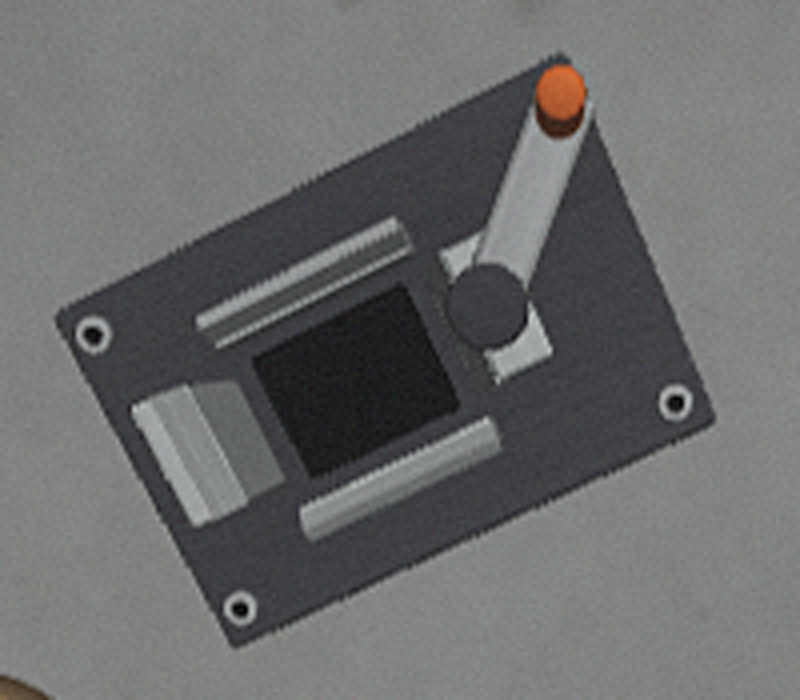

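```bash
python3 - <<'E'
from h import *
import pickle
c=pickle.load(open("w2.pkl","rb")); t,s=pickle.load(open("cams0.pkl","rb"))
T=lambda U,V:(180+(U+.5)/4-.5,40+(V+.5)/4-.5)
loc=np.array([[-67,50],[83,50],[83,-50],[-67,-50]])/1e3
def fit(L,P):
    P=np.array(P)[:,:2]; a=(L-L.mean(0));b=P-P.mean(0)
    th=np.arctan2((a[:,0]*b[:,1]-a[:,1]*b[:,0]).sum(),(a*b).sum())
    R=np.array([[np.cos(th),-np.sin(th)],[np.sin(th),np.cos(th)]]); o=P.mean(0)-R@L.mean(0)
    return o,np.degrees(th),np.abs(P-(L@R.T+o)).max()
print("plate",fit(loc,[plane(c,*T(*p),.006) for p in[(57,316),(562,54),(716,422),(237,645)]]))
print("topcam",fit(loc,[plane(t,430+(p[0]+.5)/6-.5,180+(p[1]+.5)/6-.5,.006) for p in[(85,530),(118,124),(392,154),(363,560)]]))
P=[plane(c,*T(*p),.018) for p in[(254,357),(404,287),(460,408),(315,477)]]
print("pad",np.mean(P,0),[np.linalg.norm(P[i]-P[i-1]) for i in range(4)])
print("pin",plane(c,*T(562,92),.106),"pivot",plane(c,*T(488,307),.08))
print("pin tri",tri([ray(c,*T(562,92)),ray(t,430+250.5/6-.5,180+96.5/6-.5)]),tri([ray(c,*T(562,92)),ray(s,335+128.5/8-.5,180+105.5/8-.5)]))
E
```

```text
plate (array([ 0.49588238, -0.23798548]), np.float64(-6.505452760374614), np.float64(0.001939513367804846))
topcam (array([ 0.4986571 , -0.23692932]), np.float64(-6.498772010595466), np.float64(0.0010917252377921072))
pad [ 0.49611164 -0.23811129  0.018     ] [np.float64(0.03342611090216602), np.float64(0.04268838983830072), np.float64(0.03262644553157879), np.float64(0.042496210862023695)]
pin [ 0.56849761 -0.21883212  0.106     ] pivot [ 0.53618876 -0.24243396  0.08      ]
pin tri (array([ 0.5698697 , -0.21838105,  0.10709916]), [np.float64(0.001574113396404002), np.float64(0.001574113396404139)]) (array([ 0.56813554, -0.21944724,  0.11093319]), [np.float64(9.233719039677293e-05), np.float64(9.233719039670062e-05)])
```

```bash
python3 -m jog '[{"dp":[0.136,-0.011,0],"angular":[0,0,-1],"hand":87},{"dp":[0.136,-0.011,0],"angular":[0,0,-1],"hand":87},{"dp":[0.136,-0.011,0],"angular":[0,0,-1],"hand":87},{"dp":[0.136,-0.011,0],"angular":[0,0,-1],"hand":87},{"dp":[0.136,-0.011,0],"angular":[0,0,-1],"hand":87},{"dp":[0.136,-0.011,0],"angular":[0,0,-1],"hand":87},{"dp":[0.136,-0.011,0],"angular":[0,0,-1],"hand":87},{"dp":[0.136,-0.011,0],"angular":[0,0,-1],"hand":87}]'
python3 -m jog '[{"dp":[0.136,-0.011,0],"angular":[0,0,-1],"hand":87},{"dp":[0.136,-0.011,0],"angular":[0,0,-1],"hand":87},{"dp":[0.136,-0.011,0],"angular":[0,0,-1],"hand":87},{"dp":[0.136,-0.011,0],"angular":[0,0,-1],"hand":87},{"dp":[0.136,-0.011,0],"angular":[0,0,-1],"hand":87},{"dp":[0,0,0],"angular":[0,0,-0.7],"hand":87},{"dp":[0,0,0],"angular":[0,0,0],"hand":87},{"dp":[0,0,0],"angular":[0,0,0],"hand":87}]'
python3 - <<'E'
from h import *
import pickle
from workcell import r
c=r.camera("wrist"); cv2.imwrite("pics/w3.png",c["pixels"]);pickle.dump(c,open("w3.pkl","wb"))
s=r.sense();print(s["t"],s["position"],s["joint_pos"],2*np.degrees(np.arctan2(s["tcp_rot"][1],s["tcp_rot"][0])))
print(proj(c,[.515,.2475,.052]))
E
```

```text
t: 3.35
position: [0.5713, -0.0103, 0.2227]
tcp_rot: [0.703, 0.712, 0.0, 0.0]
contact_force: [0.7, -0.8, 0.2]
finger_gap: 0.0871
t: 4.35
position: [0.5249, 0.186, 0.2226]
tcp_rot: [0.55, 0.835, -0.0, 0.0]
contact_force: [0.5, -0.7, 0.7]
finger_gap: 0.0868
4.4 [0.52495835 0.18596901 0.22259004] [ 0.10267188  0.37738956 -0.68558405  1.7296183   0.2614668   1.12792427
 -0.2554704 ] 113.271944583135
[332.67331648 151.95263714]
```

View pics/w3.png

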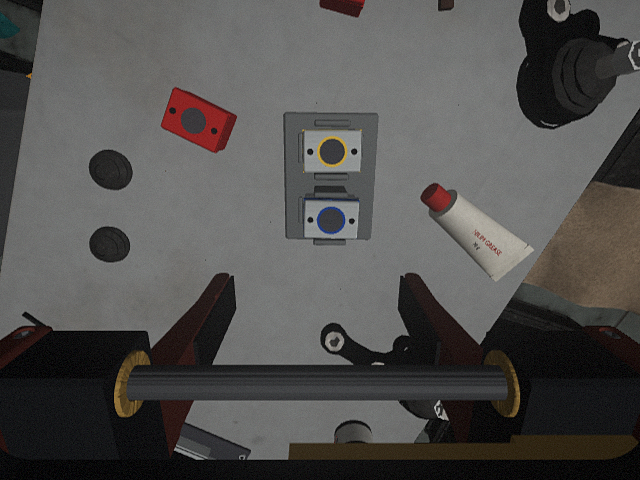

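```bash
python3 - <<'E'
from h import *
import pickle
c=pickle.load(open("w3.pkl","rb"))
crop(c["pixels"],275,100,390,250,5,"pics/w3c.png")
E
```

```text
(no output)
```

View pics/w3c.png

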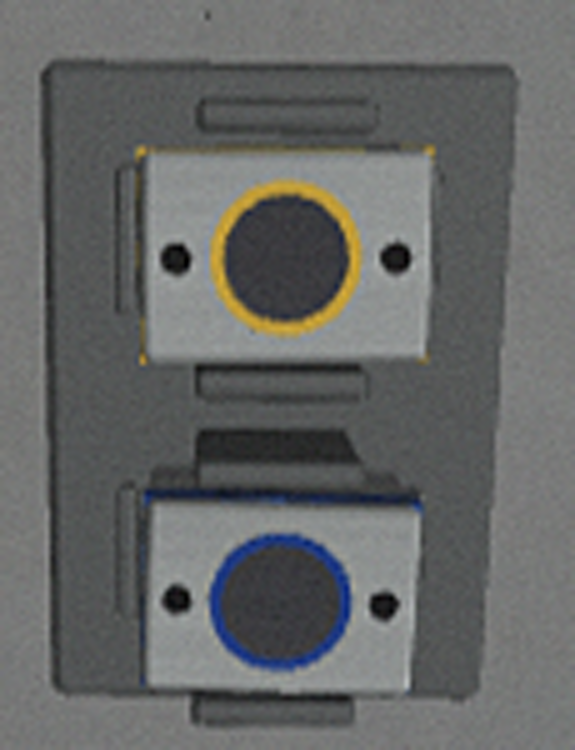

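```bash
python3 - <<'E'
from h import *
import pickle
from workcell import r
c=pickle.load(open("w3.pkl","rb"));t,s=pickle.load(open("cams0.pkl","rb"))
T=lambda U,V:(275+(U+.5)/5-.5,100+(V+.5)/5-.5)
for n,p in dict(cen=(286,257),hl=(176,259),hr=(396,257)).items(): print(n,plane(c,*T(*p),.052))
a=plane(c,*T(176,259),.052);b=plane(c,*T(396,257),.052);print(np.degrees(np.arctan2(*(b-a)[1::-1])),np.linalg.norm(b-a))
C=[plane(c,*T(*p),.052) for p in[(141,152),(432,152),(425,358),(144,358)]]
print(np.mean(C,0),[np.linalg.norm(C[i]-C[i-1]) for i in range(4)])
print([np.degrees(np.arctan2(*(C[i]-C[j])[1::-1])) for i,j in((1,0),(2,3),(0,3),(1,2))])
print(tri([ray(c,*T(286,257)),ray(s,255+220.5/6-.5,270+204.5/6-.5)]))
p=plane(c,*T(286,257),.052)
st=r.sense();print(delta(st,[p[0],p[1],.12]))
E
```

```text
cen [0.5138747  0.24797772 0.052     ]
hl [0.49477947 0.23934523 0.052     ]
hr [0.53311343 0.25626804 0.052     ]
23.819413927535706 0.04190314818570623
[0.51377237 0.24796211 0.052     ] [np.float64(0.03818909029404266), np.float64(0.054419686616291825), np.float64(0.03818614601603288), np.float64(0.054481265689060664)]
[np.float64(23.310413265137804), np.float64(23.313744090584873), np.float64(113.47161395450637), np.float64(113.56402217556015)]
(array([0.51373342, 0.24822655, 0.05594245]), [np.float64(0.00013891459452175276), np.float64(0.00013891459452173517)])
[0.20457061 0.04775224 0.34190635]
```

```bash
python3 -m jog '[{"dp":[0.08,0.02,0.1],"angular":[0,0,0],"hand":87},{"dp":[0.08,0.02,0.12],"angular":[0,0,0],"hand":87},{"dp":[0.045,0.008,0.12],"angular":[0,0,0],"hand":87},{"dp":[0,0,0],"angular":[0,0,0],"hand":87},{"dp":[0,0,0],"angular":[0,0,0],"hand":87},{"dp":[0,0,0.1],"angular":[0,0,0],"hand":87},{"dp":[0,0,0.08],"angular":[0,0,0],"hand":87},{"dp":[0,0,0],"angular":[0,0,0],"hand":87}]'
python3 - <<'E'
from h import *
import pickle
from workcell import r
c=r.camera("wrist"); cv2.imwrite("pics/w4.png",c["pixels"])
print(proj(c,[.5138,.248,.052]))
s=r.sense();print(s["t"],s["position"],s["joint_pos"],2*np.degrees(np.arctan2(s["tcp_rot"][1],s["tcp_rot"][0])),delta(s,[.5138,.248,.02]))
E
```

```text
t: 5.4
position: [0.5139, 0.2477, 0.0669]
tcp_rot: [0.55, 0.835, -0.0, 0.0]
contact_force: [0.2, 0.2, 0.4]
finger_gap: 0.0867
[316.82547893 280.48502114]
5.45 [0.51432415 0.24835989 0.06785408] [-0.08284287  0.57864655 -0.61077649  1.84543876  0.43079107  0.85158939
 -0.49968483] 113.31940263526523 [-0.00035301 -0.00223402  0.15951164]
```

View pics/w4.png

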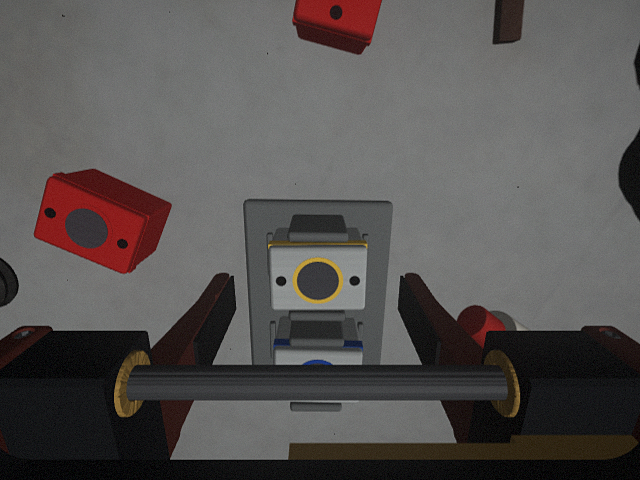

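```bash
python3 -m jog '[{"dp":[0,0,0.06],"angular":[0,0,0],"hand":87},{"dp":[0,0,0.06],"angular":[0,0,0],"hand":87},{"dp":[0,0,0.038],"angular":[0,0,0],"hand":87},{"dp":[0,0,0],"angular":[0,0,0],"hand":87},{"dp":[0,0,0],"angular":[0,0,0],"hand":40},{"dp":[0,0,0],"angular":[0,0,0],"hand":40},{"dp":[0,0,0],"angular":[0,0,0],"hand":40},{"dp":[0,0,0],"angular":[0,0,0],"hand":40}]'
```

```text
t: 6.45
position: [0.5136, 0.2489, 0.0196]
tcp_rot: [0.549, 0.836, 0.0, 0.0]
contact_force: [0.1, -0.1, 2.7]
finger_gap: 0.0563
```

```bash
python3 -m jog '[{"dp":[0,0,-0.05],"angular":[0,0,0],"hand":40},{"dp":[0,0,-0.12],"angular":[0,0,0],"hand":40},{"dp":[0,0,-0.12],"angular":[0,0,0],"hand":40},{"dp":[0,0,-0.05],"angular":[0,0,0],"hand":40},{"dp":[0,0,0],"angular":[0,0,0],"hand":40},{"dp":[-0.05,-0.035,0],"angular":[0,0,-0.9],"hand":40},{"dp":[-0.12,-0.075,0],"angular":[0,0,-0.9],"hand":40},{"dp":[-0.12,-0.075,0],"angular":[0,0,-0.9],"hand":40}]'
python3 - <<'E'
from h import *
from workcell import r
c=r.camera("wrist"); cv2.imwrite("pics/w5.png",c["pixels"])
E
```

```text
t: 7.45
position: [0.5037, 0.145, 0.1195]
tcp_rot: [0.466, 0.885, -0.001, -0.001]
contact_force: [-0.4, -1.3, -2.8]
finger_gap: 0.0561
```

View pics/w5.png

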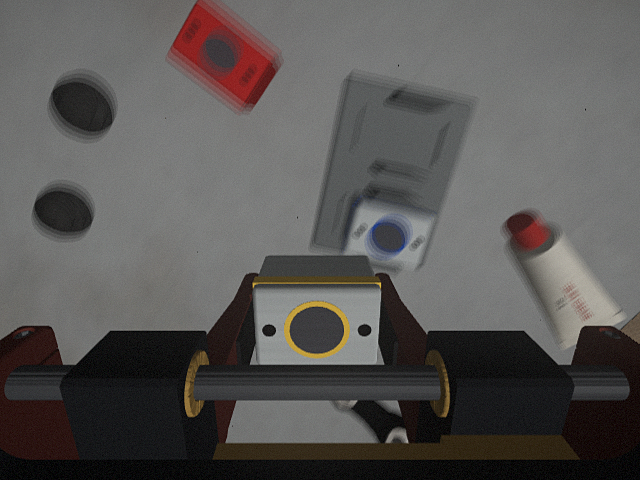

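```bash
python3 -m jog '[{"dp":[-0.12,-0.08,0],"angular":[0,0,-0.9],"hand":40},{"dp":[-0.12,-0.08,0],"angular":[0,0,-0.9],"hand":40},{"dp":[-0.06,-0.04,0],"angular":[0,0,-0.9],"hand":40},{"dp":[0,0,0.05],"angular":[0,0,0],"hand":40},{"dp":[0,0,0.12],"angular":[0,0,0],"hand":40},{"dp":[0,0,0.1],"angular":[0,0,0],"hand":40},{"dp":[0,0,0.05],"angular":[0,0,0],"hand":40},{"dp":[0,0,0],"angular":[0,0,0],"hand":40}]'
python3 - <<'E'
from h import *
from workcell import r
c=r.camera("wrist"); cv2.imwrite("pics/w6.png",c["pixels"])
c=r.camera("side"); crop(c["pixels"],280,170,440,290,5,"pics/s6.png")
s=r.sense();print(s["t"],s["position"],s["joint_pos"],s["tcp_rot"],2*np.degrees(np.arctan2(s["tcp_rot"][1],s["tcp_rot"][0])))
E
```

```text
t: 8.5
position: [0.5103, 0.0394, 0.0239]
tcp_rot: [0.382, 0.924, -0.0, -0.001]
contact_force: [0.1, 0.1, -0.7]
finger_gap: 0.0559
8.6 [0.51166278 0.03918861 0.02562583] [ 0.32617669  0.57859629 -0.64135134  2.00731068  0.51837491  0.7205313
  0.14871993] [3.82410628e-01 9.23992436e-01 2.67943121e-04 1.31232109e-04] 135.03383256468828
```

View pics/w6.png

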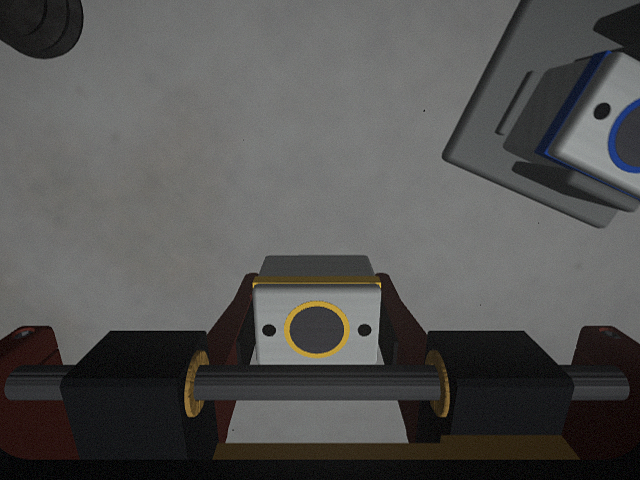

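View pics/s6.png

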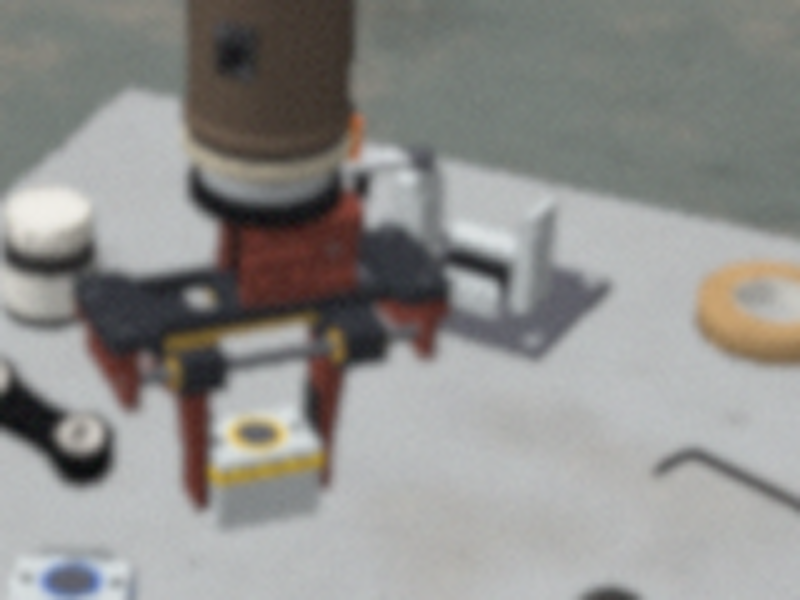

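```bash
python3 -m jog '[{"dp":[0,0,0.025],"angular":[0,0,0],"hand":40},{"dp":[0,0,0.015],"angular":[0,0,0],"hand":40},{"dp":[0,0,0.006],"angular":[0,0,0],"hand":40},{"dp":[0,0,0.004],"angular":[0,0,0],"hand":40},{"dp":[0,0,0.003],"angular":[0,0,0],"hand":40},{"dp":[0,0,0],"angular":[0,0,0],"hand":40},{"dp":[0,0,0],"angular":[0,0,0],"hand":40},{"dp":[0,0,0],"angular":[0,0,0],"hand":40}]'
```

```text
t: 9.6
position: [0.5114, 0.0383, 0.0095]
tcp_rot: [0.383, 0.924, -0.0, 0.0]
contact_force: [-1.1, -0.2, 3.8]
finger_gap: 0.056
```

```bash
python3 -m jog '[{"dp":[0,0,0],"angular":[0,0,0],"hand":70},{"dp":[0,0,0],"angular":[0,0,0],"hand":87},{"dp":[0,0,0],"angular":[0,0,0],"hand":87},{"dp":[0,0,0],"angular":[0,0,0],"hand":87},{"dp":[0,0,0],"angular":[0,0,0],"hand":87},{"dp":[0,0,0],"angular":[0,0,0],"hand":87},{"dp":[0,0,0],"angular":[0,0,0],"hand":87},{"dp":[0,0,0],"angular":[0,0,0],"hand":87}]'
python3 - <<'E'
from h import *
from workcell import r
c=r.camera("wrist"); cv2.imwrite("pics/w7.png",c["pixels"])
c=r.camera("side"); crop(c["pixels"],280,170,440,290,5,"pics/s7.png")
E
```

```text
t: 10.6
position: [0.5113, 0.0384, 0.0093]
tcp_rot: [0.383, 0.924, -0.0, -0.0]
contact_force: [-0.2, -0.9, 0.6]
finger_gap: 0.0869
```

View pics/s7.png

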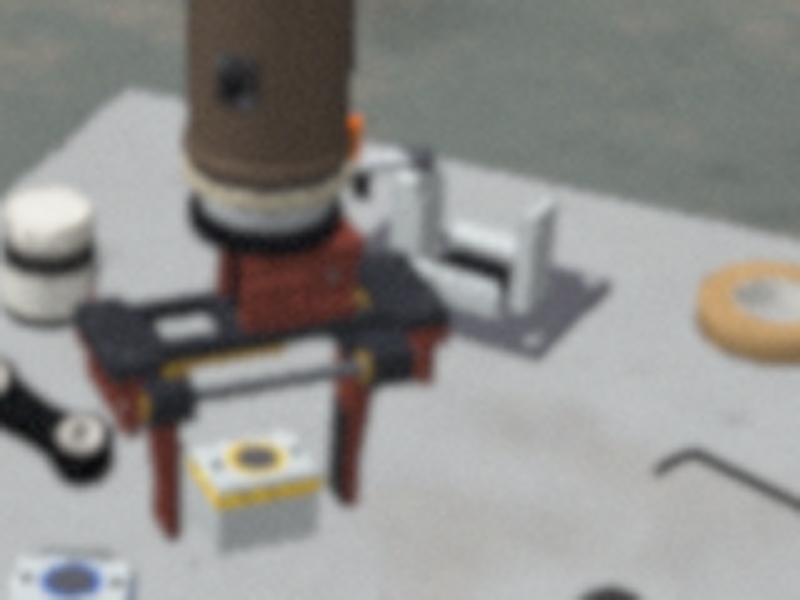

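View pics/w7.png

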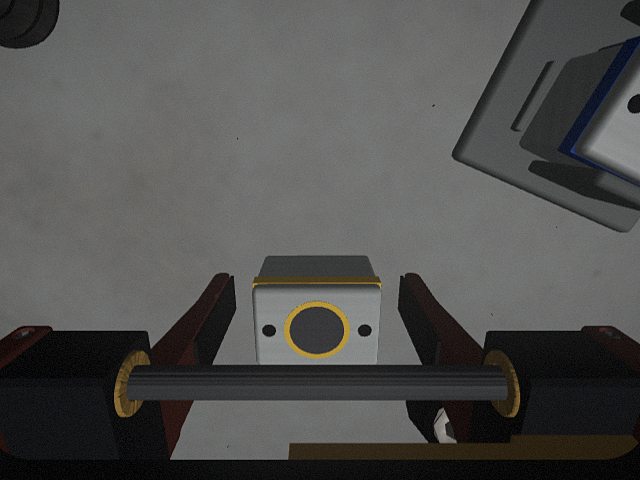

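```bash
python3 - <<'E'
from h import *
from workcell import r
c=r.camera("wrist"); print(plane(c,317,330,.042), r.sense()["position"])
E
python3 -m jog '[{"dp":[0,0,-0.1],"angular":[0,0,0],"hand":87},{"dp":[0,0,-0.15],"angular":[0,0,0],"hand":87},{"dp":[0,0,0],"angular":[0,0,1],"hand":87},{"dp":[0,0,0],"angular":[0,0,1],"hand":87},{"dp":[0,0,0],"angular":[0,0,1],"hand":87},{"dp":[0,0,0],"angular":[0,0,1],"hand":87},{"dp":[0,0,0],"angular":[0,0,1],"hand":87},{"dp":[0,0,0],"angular":[0,0,1],"hand":87}]'
python3 -m jog '[{"dp":[0,0,0],"angular":[0,0,1],"hand":87},{"dp":[0,0,0],"angular":[0,0,1],"hand":87},{"dp":[0,0,0],"angular":[0,0,1],"hand":87},{"dp":[0,0,0],"angular":[0,0,1],"hand":87},{"dp":[0,0,0],"angular":[0,0,1],"hand":87},{"dp":[0,0,0],"angular":[0,0,1],"hand":87},{"dp":[0,0,0],"angular":[0,0,1],"hand":87},{"dp":[0,0,0],"angular":[0,0,1],"hand":87}]'
python3 -m jog '[{"dp":[0,0,0],"angular":[0,0,1],"hand":87},{"dp":[0,0,0],"angular":[0,0,1],"hand":87},{"dp":[0,0,0],"angular":[0,0,1],"hand":87},{"dp":[0,0,0],"angular":[0,0,1],"hand":87},{"dp":[0,0,0],"angular":[0,0,1],"hand":87},{"dp":[0,0,0],"angular":[0,0,1],"hand":87},{"dp":[0,0,0],"angular":[0,0,1],"hand":87},{"dp":[0,0,0],"angular":[0,0,1],"hand":87}]'
python3 - <<'E'
from h import *
from workcell import r
import pickle
c=r.camera("wrist"); cv2.imwrite("pics/w8.png",c["pixels"]);pickle.dump(c,open("w8.pkl","wb"))
s=r.sense();print(s["t"],s["position"],s["joint_pos"],s["tcp_rot"],2*np.degrees(np.arctan2(s["tcp_rot"][1],s["tcp_rot"][0])))
E
```

```text
[0.5120756  0.03808552 0.042     ] [0.51138809 0.03839122 0.00935554]
t: 11.75
position: [0.5113, 0.0384, 0.0843]
tcp_rot: [0.567, 0.824, -0.0, -0.0]
contact_force: [-0.4, 0.4, 0.9]
finger_gap: 0.0871
t: 12.75
position: [0.5113, 0.0385, 0.0844]
tcp_rot: [0.772, 0.635, 0.0, 0.0]
contact_force: [0.1, -0.2, -0.8]
finger_gap: 0.0869
t: 13.75
position: [0.5113, 0.0385, 0.0843]
tcp_rot: [0.917, 0.398, -0.0, -0.0]
contact_force: [0.0, -0.1, -0.1]
finger_gap: 0.0871
13.8 [0.51130545 0.03845673 0.08434099] [ 0.10529557  0.41824561 -0.34301643  1.98735586  0.19791511  0.7676668
 -1.10942436] [ 9.18147045e-01  3.96239829e-01  4.95478476e-06 -2.70898447e-05] 46.68664297806066
```

View pics/w8.png

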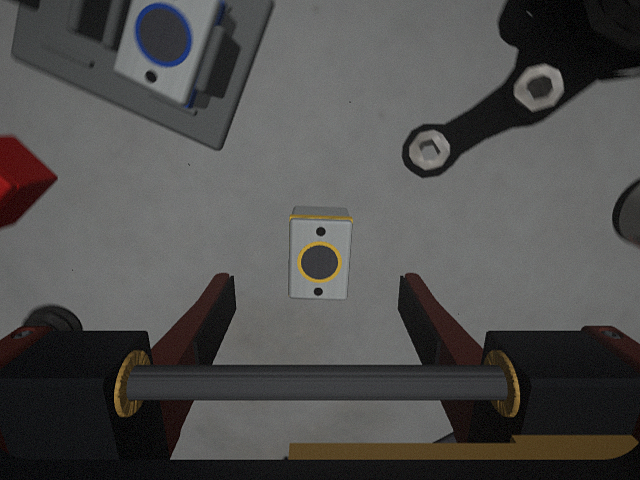

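```bash
python3 - <<'E'
from h import *
from workcell import r
import pickle
c=pickle.load(open("w8.pkl","rb")); s=r.sense()
p=plane(c,320.5,262,.042);a=plane(c,320.5,231.5,.042);b=plane(c,318.5,291.5,.042);print(p,(a+b)/2,np.linalg.norm(a-b),np.degrees(np.arctan2(*(a-b)[1::-1])))
print(delta(s,[p[0],p[1],.022]))
E
```

```text
[0.51304039 0.03695328 0.042     ] [0.51237698 0.03721802 0.042     ] 0.041892215627940814 45.29941851819146
[0.00031441 0.00765523 0.20780297]
```

```bash
python3 -m jog '[{"dp":[0,0.005,0.05],"angular":[0,0,0.4],"hand":87},{"dp":[0,0,0.08],"angular":[0,0,0],"hand":87},{"dp":[0,0,0.078],"angular":[0,0,0],"hand":87},{"dp":[0,0,0],"angular":[0,0,0],"hand":60},{"dp":[0,0,0],"angular":[0,0,0],"hand":28},{"dp":[0,0,0],"angular":[0,0,0],"hand":28},{"dp":[0,0,0],"angular":[0,0,0],"hand":28},{"dp":[0,0,0],"angular":[0,0,0],"hand":28}]'
python3 - <<'E'
from h import *
from workcell import r
import pickle
c=r.camera("wrist"); cv2.imwrite("pics/w9.png",c["pixels"]);pickle.dump(c,open("w9.pkl","wb"))
s=r.sense();print(s["t"],s["position"],s["finger_gap"],s["contact_force"],2*np.degrees(np.arctan2(s["tcp_rot"][1],s["tcp_rot"][0])))
E
```

```text
t: 14.8
position: [0.5127, 0.0373, 0.0224]
tcp_rot: [0.923, 0.386, 0.0, 0.0]
contact_force: [-0.8, -0.3, -0.3]
finger_gap: 0.0406
14.85 [0.51272413 0.03730608 0.02234932] 0.039441831897063226 [-1.86088157  0.11131948  2.63600639] 45.39391779710786
```

View pics/w9.png

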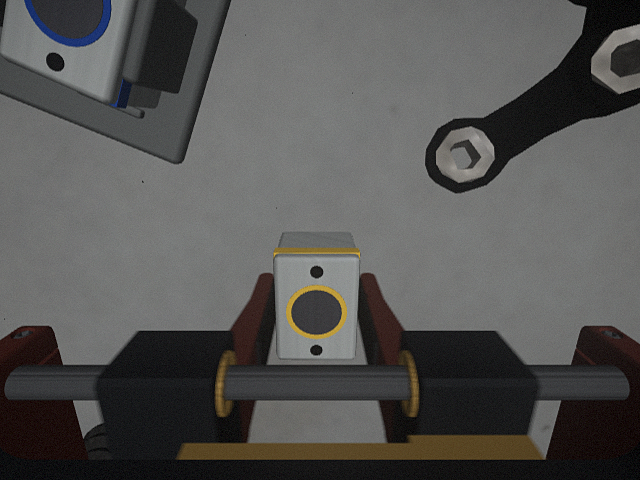

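```bash
python3 - <<'E'
from h import *
import pickle
from workcell import r
c=pickle.load(open("w9.pkl","rb"));s=r.sense()
print([delta(s,plane(c,u,v,.042))*300 for u,v in((317,312),(316.5,272),(316.5,350.5))])
E
python3 -m jog '[{"dp":[0,0,-0.05],"angular":[0,0,0],"hand":28},{"dp":[0,0,-0.15],"angular":[0,0,0],"hand":28},{"dp":[0,0,-0.15],"angular":[0,0,0],"hand":28},{"dp":[-0.053,0.047,0],"angular":[0,0,1],"hand":28},{"dp":[-0.05,0.05,0],"angular":[0,0,1],"hand":28},{"dp":[-0.046,0.054,0],"angular":[0,0,1],"hand":28},{"dp":[-0.042,0.057,0],"angular":[0,0,1],"hand":28},{"dp":[-0.038,0.06,0],"angular":[0,0,1],"hand":28}]'
python3 -m jog '[{"dp":[-0.034,0.062,0],"angular":[0,0,1],"hand":28},{"dp":[-0.029,0.064,0],"angular":[0,0,1],"hand":28},{"dp":[-0.025,0.066,0],"angular":[0,0,1],"hand":28},{"dp":[-0.02,0.068,0],"angular":[0,0,1],"hand":28},{"dp":[-0.015,0.069,0],"angular":[0,0,1],"hand":28},{"dp":[-0.01,0.07,0],"angular":[0,0,1],"hand":28},{"dp":[-0.006,0.07,0],"angular":[0,0,1],"hand":28},{"dp":[0,0.07,0],"angular":[0,0,0.9],"hand":28}]'
python3 -m jog '[{"dp":[0,0,0],"angular":[0,0,0],"hand":28},{"dp":[0,0,0],"angular":[0,0,0],"hand":28},{"dp":[0,0,0],"angular":[0,0,0],"hand":28},{"dp":[0,0,0],"angular":[0,0,0],"hand":28},{"dp":[0,0,0],"angular":[0,0,0],"hand":28},{"dp":[0,0,0],"angular":[0,0,0],"hand":28},{"dp":[0,0,0],"angular":[0,0,0],"hand":28},{"dp":[0,0,0],"angular":[0,0,0],"hand":28}]'
python3 - <<'E'
from h import *
from workcell import r
import pickle
c=r.camera("wrist"); cv2.imwrite("pics/w10.png",c["pixels"]);pickle.dump(c,open("w10.pkl","wb"))
s=r.sense();print(s["t"],s["position"],s["joint_pos"],s["finger_gap"],2*np.degrees(np.arctan2(s["tcp_rot"][1],s["tcp_rot"][0])))
E
```

```text
[array([  0.22089082,  -0.06722546, -19.65062614]), array([ 20.82817205,  -0.3186396 , -19.64157672]), array([-21.26126225,  -0.28837952, -19.66031602])]
t: 15.85
position: [0.5062, -0.0704, 0.1263]
tcp_rot: [0.976, 0.217, -0.001, -0.0]
contact_force: [1.0, -0.3, -2.0]
finger_gap: 0.04
t: 16.85
position: [0.4976, -0.2391, 0.1269]
tcp_rot: [0.998, -0.056, -0.0, -0.0]
contact_force: [1.1, -0.2, -2.5]
finger_gap: 0.0396
t: 17.85
position: [0.4977, -0.2377, 0.127]
tcp_rot: [0.999, -0.054, 0.0, 0.0]
contact_force: [0.2, -1.3, -2.2]
finger_gap: 0.04
17.9 [ 0.4977138  -0.23777198  0.12694341] [ 0.41220464  0.39285106 -0.06922595  1.87589522  0.03457105  0.87396855
 -1.3530593 ] 0.03971661255135663 -6.205605850006119
```

View pics/w10.png

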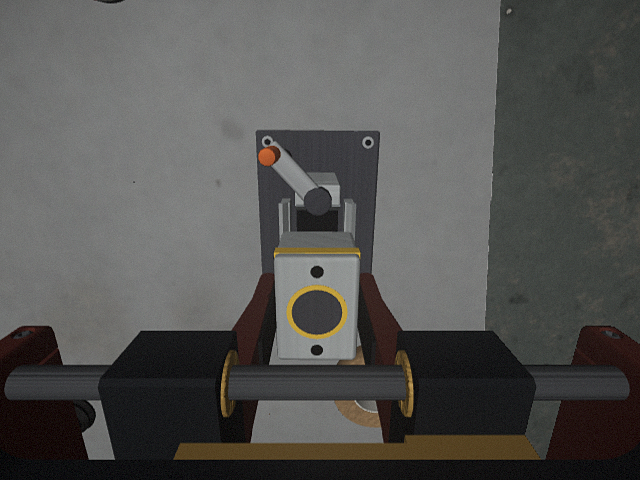

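```bash
python3 - <<'E'
from h import *
import pickle
c=pickle.load(open("w10.pkl","rb"))
crop(c["pixels"],245,120,395,245,5,"pics/w10c.png")
o=np.array([.496,-.238]);th=np.radians(-6.5);R=np.array([[np.cos(th),-np.sin(th)],[np.sin(th),np.cos(th)]])
for n,l,z in[("c++",(.083,.05),.006),("c+-",(.083,-.05),.006),("pivot",(.041,0),.08),("rimout+",(0.03,.031),.028)]:
    print(n,proj(c,[*(R@np.array(l)+o),z]))
E
```

```text
c++ [254.86121149 128.69361753]
c+- [380.69145595 129.48039758]
pivot [317.84343423 200.59916171]
rimout+ [277.71767174 200.21074581]
```

View pics/w10c.png

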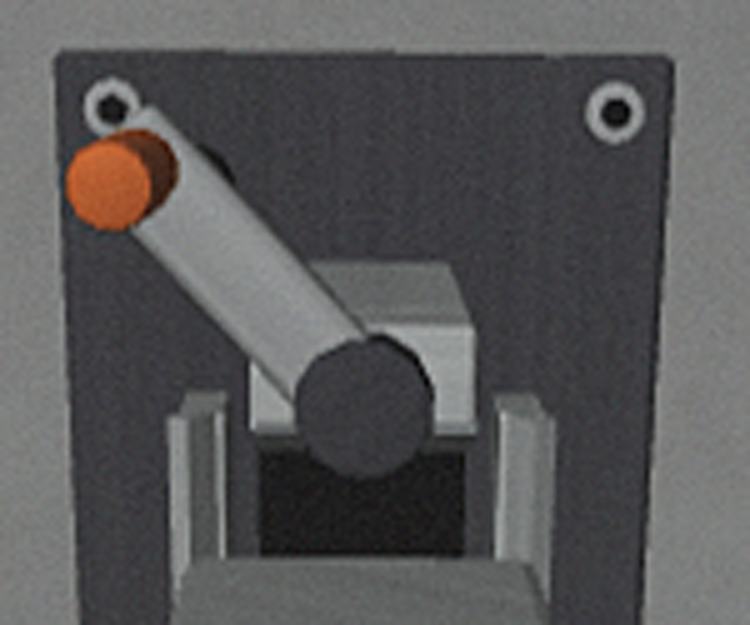

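```bash
python3 -m jog '[{"dp":[-0.006,0.001,0.05],"angular":[0,0,0.08],"hand":28},{"dp":[0,0,0.05],"angular":[0,0,0],"hand":28},{"dp":[0,0,0.04],"angular":[0,0,0],"hand":28},{"dp":[0,0,0.03],"angular":[0,0,0],"hand":28},{"dp":[0,0,0.03],"angular":[0,0,0],"hand":28},{"dp":[0,0,0.02],"angular":[0,0,0],"hand":28},{"dp":[0,0,0.02],"angular":[0,0,0],"hand":28},{"dp":[0,0,0],"angular":[0,0,0],"hand":28}]'
python3 - <<'E'
from h import *
from workcell import r
import pickle
c=r.camera("wrist"); cv2.imwrite("pics/w11.png",c["pixels"]);pickle.dump(c,open("w11.pkl","wb"))
c=r.camera("side"); crop(c["pixels"],320,130,440,250,5,"pics/s11.png")
s=r.sense();print(s["t"],s["position"],s["contact_force"],s["finger_gap"],2*np.degrees(np.arctan2(s["tcp_rot"][1],s["tcp_rot"][0])))
E
```

```text
t: 18.9
position: [0.4957, -0.2377, 0.0546]
tcp_rot: [0.998, -0.057, -0.0, -0.0]
contact_force: [0.8, 0.5, -1.8]
finger_gap: 0.04
19.0 [ 0.49602871 -0.23790293  0.05511621] [ 0.12283019 -0.0463899  -2.25094124] 0.03977230527391918 -6.520888864315053
```

View pics/w11.png

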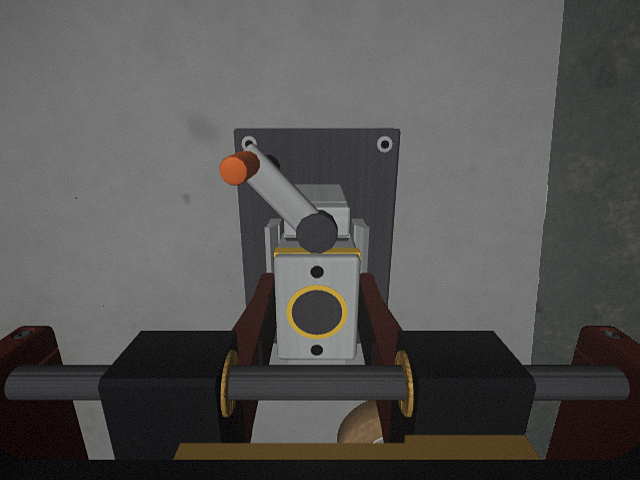

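View pics/s11.png

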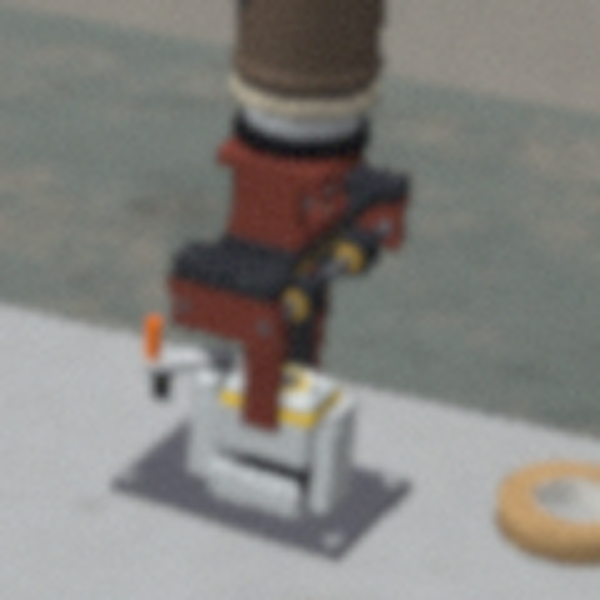

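```bash
python3 -m jog '[{"dp":[0,0,0.015],"angular":[0,0,0],"hand":28},{"dp":[0,0,0.015],"angular":[0,0,0],"hand":28},{"dp":[0,0,0.01],"angular":[0,0,0],"hand":28},{"dp":[0,0,0.005],"angular":[0,0,0],"hand":28},{"dp":[0,0,0.003],"angular":[0,0,0],"hand":28},{"dp":[0,0,0],"angular":[0,0,0],"hand":28},{"dp":[0,0,0],"angular":[0,0,0],"hand":28},{"dp":[0,0,0],"angular":[0,0,0],"hand":28}]'
```

```text
t: 20.0
position: [0.4959, -0.2379, 0.0406]
tcp_rot: [0.998, -0.057, 0.0, 0.0]
contact_force: [-1.3, -0.4, -2.1]
finger_gap: 0.0399
```

```bash
python3 -m jog '[{"dp":[0,0,0.004],"angular":[0,0,0],"hand":28},{"dp":[0,0,0.004],"angular":[0,0,0],"hand":28},{"dp":[0,0,0.004],"angular":[0,0,0],"hand":28},{"dp":[0,0,0],"angular":[0,0,0],"hand":28},{"dp":[0,0,0],"angular":[0,0,0],"hand":28},{"dp":[0,0,0],"angular":[0,0,0],"hand":28},{"dp":[0,0,0],"angular":[0,0,0],"hand":28},{"dp":[0,0,0],"angular":[0,0,0],"hand":28}]'
```

```text
t: 21.0
position: [0.496, -0.2379, 0.037]
tcp_rot: [0.998, -0.057, 0.0, 0.0]
contact_force: [-0.3, 0.1, 3.6]
finger_gap: 0.0399
```

```bash
python3 -m jog '[{"dp":[0,0,0.004],"angular":[0,0,0],"hand":28},{"dp":[0,0,0.004],"angular":[0,0,0],"hand":28},{"dp":[0,0,0.002],"angular":[0,0,0],"hand":28},{"dp":[0,0,0],"angular":[0,0,0],"hand":28},{"dp":[0,0,0],"angular":[0,0,0],"hand":28},{"dp":[0,0,0],"angular":[0,0,0],"hand":28},{"dp":[0,0,0],"angular":[0,0,0],"hand":28},{"dp":[0,0,0],"angular":[0,0,0],"hand":28}]'
python3 - <<'E'
from h import *
from workcell import r
import pickle
c=r.camera("wrist"); cv2.imwrite("pics/w12.png",c["pixels"]);pickle.dump(c,open("w12.pkl","wb"))
s=r.sense();print(s["t"],s["position"],s["contact_force"])
E
```

```text
t: 22.0
position: [0.496, -0.2379, 0.0343]
tcp_rot: [0.998, -0.057, 0.0, 0.0]
contact_force: [-2.7, 0.5, 7.5]
finger_gap: 0.0396
22.05 [ 0.49603169 -0.2379219   0.03430909] [-1.9157338   0.56473835  8.7541069 ]
```

View pics/w12.png

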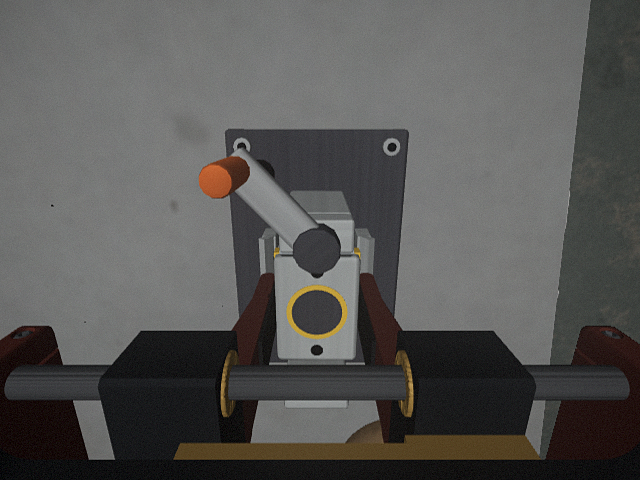

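```bash
python3 -m jog '[{"dp":[0,0,0.003],"angular":[0,0,0],"hand":28},{"dp":[0,0,0],"angular":[0,0,0],"hand":28},{"dp":[0,0,0],"angular":[0,0,0],"hand":28},{"dp":[0,0,0],"angular":[0,0,0],"hand":28},{"dp":[0,0,0],"angular":[0,0,0],"hand":28},{"dp":[0,0,0],"angular":[0,0,0],"hand":28},{"dp":[0,0,0],"angular":[0,0,0],"hand":28},{"dp":[0,0,0],"angular":[0,0,0],"hand":28}]'
```

```text
t: 23.05
position: [0.4961, -0.2379, 0.0342]
tcp_rot: [0.998, -0.057, 0.0, 0.0]
contact_force: [-4.2, 2.5, 16.9]
finger_gap: 0.0396
```

```bash
python3 -m jog '[{"dp":[0,0,0],"angular":[0,0,0],"hand":60},{"dp":[0,0,0],"angular":[0,0,0],"hand":75},{"dp":[0,0,0],"angular":[0,0,0],"hand":75},{"dp":[0,0,0],"angular":[0,0,0],"hand":75},{"dp":[0,0,0],"angular":[0,0,0],"hand":75},{"dp":[0,0,-0.05],"angular":[0,0,0],"hand":75},{"dp":[0,0,-0.15],"angular":[0,0,0],"hand":75},{"dp":[0,0,-0.15],"angular":[0,0,0],"hand":75}]'
python3 - <<'E'
from h import *
from workcell import r
import pickle
c=r.camera("wrist"); cv2.imwrite("pics/w13.png",c["pixels"]);pickle.dump(c,open("w13.pkl","wb"))
s=r.sense();print(s["t"],s["position"],s["contact_force"],s["joint_pos"])
d=r.camera("side");crop(d["pixels"],335,180,415,250,8,"pics/s13.png"); pickle.dump(d,open("s13.pkl","wb"))
E
```

```text
t: 24.05
position: [0.4958, -0.2378, 0.14]
tcp_rot: [0.998, -0.057, 0.0, -0.0]
contact_force: [0.2, -0.4, -0.2]
finger_gap: 0.0752
24.1 [ 0.49874956 -0.23900886  0.14621446] [ 1.32463241 -0.27963798  3.01131425] [ 0.41369062  0.36671561 -0.06886076  1.86207681  0.0316295   0.90521939
 -1.35479499]
```

View pics/w13.png

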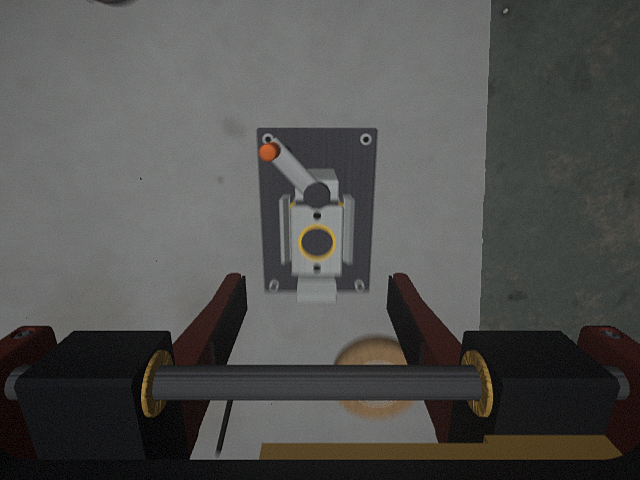

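View pics/s13.png

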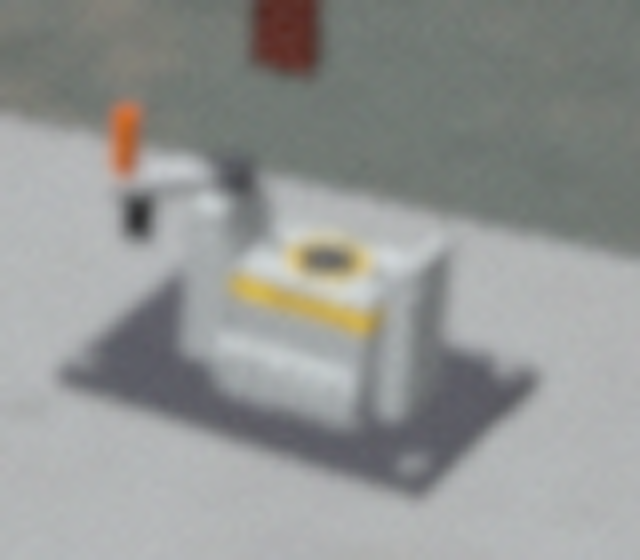

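```bash
python3 - <<'E'
from h import *
from workcell import r
import pickle
c=pickle.load(open("w10.pkl","rb"));c2=pickle.load(open("w2.pkl","rb"))
a=(245+108.5/5-.5,120+185.5/5-.5);b=(180+562.5/4-.5,40+92.5/4-.5)
print(plane(c,*a,.106),tri([ray(c,*a),ray(c2,*b)]))
c=pickle.load(open("w12.pkl","rb")); print(plane(c,212,181,.106))
c=r.camera("wrist");cv2.imwrite("pics/w14.png",c["pixels"]);crop(c["pixels"],240,110,400,310,3,"pics/w14c.png");pickle.dump(c,open("w14.pkl","wb"))
s=r.sense();print(s["position"])
E
```

```text
[ 0.56859241 -0.21863671  0.106     ] (array([ 0.56855084, -0.21867539,  0.10558224]), [np.float64(0.00010222292046886871), np.float64(0.00010222292046891914)])
[ 0.56869403 -0.21814312  0.106     ]
[ 0.49764825 -0.23860127  0.14158205]
```

View pics/w14c.png

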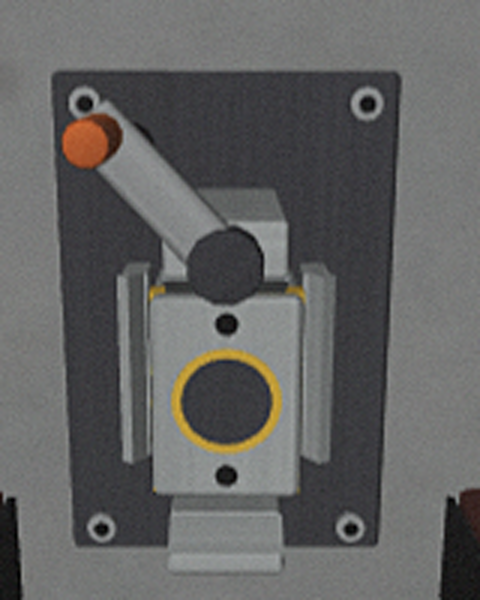

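```bash
python3 -m jog '[{"dp":[0.029,-0.0115,0],"angular":[0,0,-1],"hand":40},{"dp":[0.03,-0.0095,0],"angular":[0,0,-1],"hand":40},{"dp":[0.0305,-0.007,0],"angular":[0,0,-1],"hand":40},{"dp":[0.031,-0.005,0],"angular":[0,0,-1],"hand":40},{"dp":[0.031,-0.003,0],"angular":[0,0,-1],"hand":40},{"dp":[0.031,-0.0005,0],"angular":[0,0,-1],"hand":40},{"dp":[0.031,0.0015,0],"angular":[0,0,-1],"hand":40},{"dp":[0.031,0.0035,0],"angular":[0,0,-1],"hand":40}]'
python3 -m jog '[{"dp":[0,0,0],"angular":[0,0,-1],"hand":40},{"dp":[0,0,0],"angular":[0,0,-1],"hand":40},{"dp":[0,0,0],"angular":[0,0,-0.85],"hand":40},{"dp":[0,0,0],"angular":[0,0,0],"hand":40},{"dp":[0,0,0],"angular":[0,0,0],"hand":40},{"dp":[0,0,0],"angular":[0,0,0],"hand":40},{"dp":[0,0,0],"angular":[0,0,0],"hand":40},{"dp":[0,0,0],"angular":[0,0,0],"hand":40}]'
python3 - <<'E'
from h import *
from workcell import r
import pickle
c=r.camera("wrist"); cv2.imwrite("pics/w15.png",c["pixels"]);pickle.dump(c,open("w15.pkl","wb"))
s=r.sense();print(s["t"],s["position"],s["finger_gap"],s["joint_pos"],2*np.degrees(np.arctan2(s["tcp_rot"][1],s["tcp_rot"][0])),delta(s,[.5686,-.2186,.087]))
print(proj(c,[.5686,-.2186,.106]))
E
```

```text
t: 25.2
position: [0.5679, -0.2184, 0.1372]
tcp_rot: [0.975, 0.222, -0.001, -0.0]
contact_force: [0.4, -0.9, -0.1]
finger_gap: 0.0401
t: 26.2
position: [0.5683, -0.2187, 0.1381]
tcp_rot: [0.949, 0.316, 0.0, 0.0]
contact_force: [-0.1, 0.2, 0.3]
finger_gap: 0.0401
26.25 [ 0.56832725 -0.21868553  0.13807713] 0.039864425801093076 [ 0.46274581  0.47901664 -0.23858366  1.71514648  0.13310675  0.96320926
 -0.75337891] 36.87210987569532 [0.00089837 0.0003072  0.17025713]
[317.11656455 268.06085656]
```

View pics/w15.png

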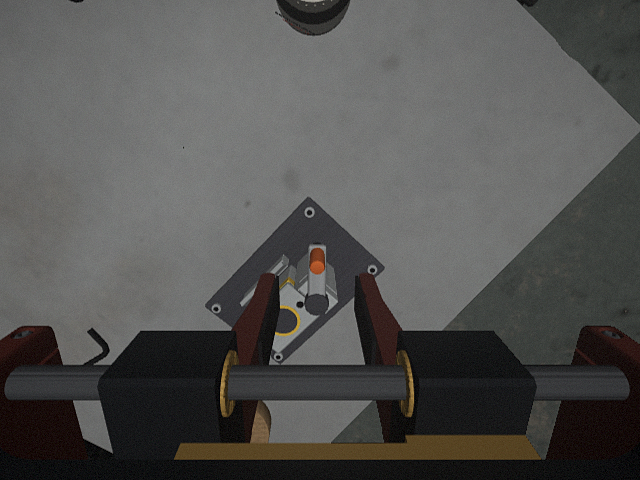

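```bash
python3 -m jog '[{"dp":[0,0,0.06],"angular":[0,0,0],"hand":40},{"dp":[0,0,0.06],"angular":[0,0,0],"hand":40},{"dp":[0,0,0.047],"angular":[0,0,0],"hand":40},{"dp":[0,0,0],"angular":[0,0,0],"hand":40},{"dp":[0,0,0],"angular":[0,0,0],"hand":14},{"dp":[0,0,0],"angular":[0,0,0],"hand":14},{"dp":[0,0,0],"angular":[0,0,0],"hand":14},{"dp":[0,0,0],"angular":[0,0,0],"hand":14}]'
```

```text
t: 27.25
position: [0.5684, -0.2188, 0.0883]
tcp_rot: [0.949, 0.316, 0.0, 0.0]
contact_force: [-0.6, -0.5, -0.4]
finger_gap: 0.0141
```

```bash
python3 -m jog '[{"dp":[-0.0003,-0.0093,0],"angular":[0,0,-1],"hand":14},{"dp":[-0.0003,-0.0093,0],"angular":[0,0,-1],"hand":14},{"dp":[-0.0003,-0.0093,0],"angular":[0,0,-1],"hand":14},{"dp":[-0.0003,-0.0093,0],"angular":[0,0,-1],"hand":14},{"dp":[-0.0003,-0.0093,0],"angular":[0,0,-1],"hand":14},{"dp":[-0.0003,-0.0093,0],"angular":[0,0,-1],"hand":14},{"dp":[-0.0003,-0.0093,0],"angular":[0,0,-1],"hand":14},{"dp":[-0.0003,-0.0093,0],"angular":[0,0,-1],"hand":14}]'
python3 - <<'E'
from h import *
from workcell import r
c=r.camera("wrist"); cv2.imwrite("pics/w16.png",c["pixels"])
s=r.sense();p=s["position"][:2]-[.5367,-.2426];print(s["t"],np.hypot(*p),np.degrees(np.arctan2(p[1],p[0])),s["contact_force"])
E
```

```text
t: 28.25
position: [0.5511, -0.2055, 0.0882]
tcp_rot: [0.824, 0.566, 0.0, 0.0]
contact_force: [1.1, -0.7, -1.5]
finger_gap: 0.0139
28.3 0.03983597669953511 69.24555048917038 [ 0.64388649 -0.55227542 -0.21857023]
```

View pics/w16.png

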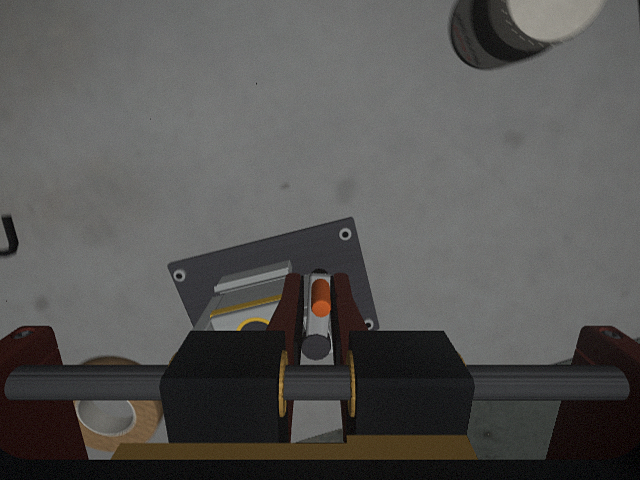

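The arm follows the pin, which sits between the fingers at (321,297). I'll continue the arc.

```bash
python3 -m jog '[{"dp":[-0.0003,-0.0093,0],"angular":[0,0,-1],"hand":14},{"dp":[-0.0003,-0.0093,0],"angular":[0,0,-1],"hand":14},{"dp":[-0.0003,-0.0093,0],"angular":[0,0,-1],"hand":14},{"dp":[-0.0003,-0.0093,0],"angular":[0,0,-1],"hand":14},{"dp":[-0.0003,-0.0093,0],"angular":[0,0,-1],"hand":14},{"dp":[-0.0003,-0.0093,0],"angular":[0,0,-1],"hand":14},{"dp":[-0.0003,-0.0093,0],"angular":[0,0,-1],"hand":14},{"dp":[-0.0003,-0.0093,0],"angular":[0,0,-1],"hand":14}]'
python3 -m jog '[{"dp":[-0.0003,-0.0093,0],"angular":[0,0,-1],"hand":14},{"dp":[-0.0003,-0.0093,0],"angular":[0,0,-1],"hand":14},{"dp":[-0.0003,-0.0093,0],"angular":[0,0,-1],"hand":14},{"dp":[-0.0003,-0.0093,0],"angular":[0,0,-1],"hand":14},{"dp":[-0.0003,-0.0093,0],"angular":[0,0,-1],"hand":14},{"dp":[-0.0003,-0.0093,0],"angular":[0,0,-1],"hand":14},{"dp":[-0.0003,-0.0093,0],"angular":[0,0,-1],"hand":14},{"dp":[-0.0003,-0.0093,0],"angular":[0,0,-1],"hand":14}]'
python3 - <<'E'
from h import *
from workcell import r
c=r.camera("wrist"); cv2.imwrite("pics/w17.png",c["pixels"])
s=r.sense();p=s["position"][:2]-[.5367,-.2426];print(s["t"],np.hypot(*p),np.degrees(np.arctan2(p[1],p[0])),s["contact_force"],s["joint_pos"])
E
```

```text
t: 29.3
position: [0.5293, -0.2033, 0.0882]
tcp_rot: [0.636, 0.771, 0.0, 0.0]
contact_force: [0.8, 0.7, -1.0]
finger_gap: 0.0143
t: 30.3
position: [0.5094, -0.2131, 0.0882]
tcp_rot: [0.399, 0.917, 0.0, 0.0]
contact_force: [0.5, 0.7, 0.6]
finger_gap: 0.0139
30.35 0.04010919225716467 133.5394764782599 [ 0.33986975  1.64912933 -0.12483497] [ 0.79945529  0.53015853 -0.64813605  1.87642343  0.41067853  0.87078981
  0.69976871]
```

View pics/w17.png

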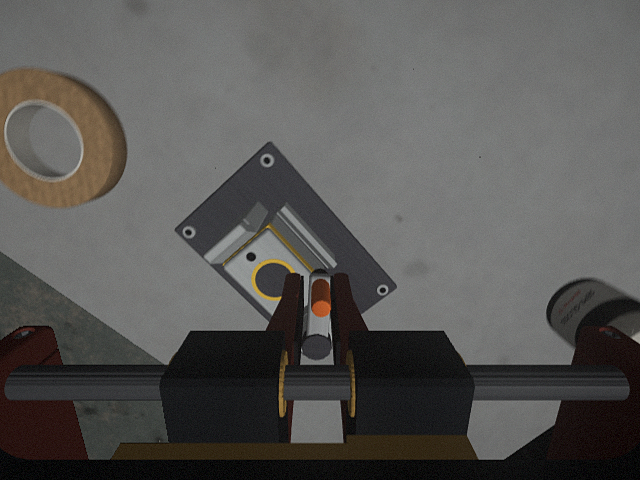

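```bash
python3 -m jog '[{"dp":[-0.0003,-0.0093,0],"angular":[0,0,-1],"hand":14},{"dp":[-0.0003,-0.0093,0],"angular":[0,0,-1],"hand":14},{"dp":[-0.0003,-0.0093,0],"angular":[0,0,-1],"hand":14},{"dp":[-0.0003,-0.0093,0],"angular":[0,0,-1],"hand":14},{"dp":[-0.0003,-0.0093,0],"angular":[0,0,-1],"hand":14},{"dp":[-0.0003,-0.0093,0],"angular":[0,0,-1],"hand":14},{"dp":[-0.0003,-0.0093,0],"angular":[0,0,-1],"hand":14},{"dp":[-0.0003,-0.0093,0],"angular":[0,0,-1],"hand":14}]'
python3 -m jog '[{"dp":[-0.0003,-0.0093,0],"angular":[0,0,-1],"hand":14},{"dp":[-0.0003,-0.0093,0],"angular":[0,0,-1],"hand":14},{"dp":[0,-0.003,0],"angular":[0,0,0],"hand":14},{"dp":[0,-0.003,0],"angular":[0,0,0],"hand":14},{"dp":[0,0,0],"angular":[0,0,0],"hand":14},{"dp":[0,0,0],"angular":[0,0,0],"hand":14},{"dp":[0,0,0],"angular":[0,0,0],"hand":14},{"dp":[0,0,0],"angular":[0,0,0],"hand":14}]'
python3 - <<'E'
from h import *
from workcell import r
c=r.camera("wrist"); cv2.imwrite("pics/w18.png",c["pixels"])
s=r.sense();p=s["position"][:2]-[.5367,-.2426];print(s["t"],np.hypot(*p),np.degrees(np.arctan2(p[1],p[0])),s["contact_force"],s["joint_pos"])
E
```

```text
t: 31.35
position: [0.498, -0.232, 0.0881]
tcp_rot: [0.131, 0.991, 0.0, 0.0]
contact_force: [1.1, 0.8, 0.2]
finger_gap: 0.0144
t: 32.35
position: [0.4964, -0.2393, 0.0879]
tcp_rot: [0.062, 0.998, -0.0, -0.0]
contact_force: [0.4, 0.9, 0.5]
finger_gap: 0.0141
32.4 0.040456447066796165 175.3825291651043 [-0.34896869  1.10649066  0.70586538] [ 0.96350284  0.58108626 -0.811124    1.87173256  0.52560744  0.91622955
  1.34880549]
```

View pics/w18.png

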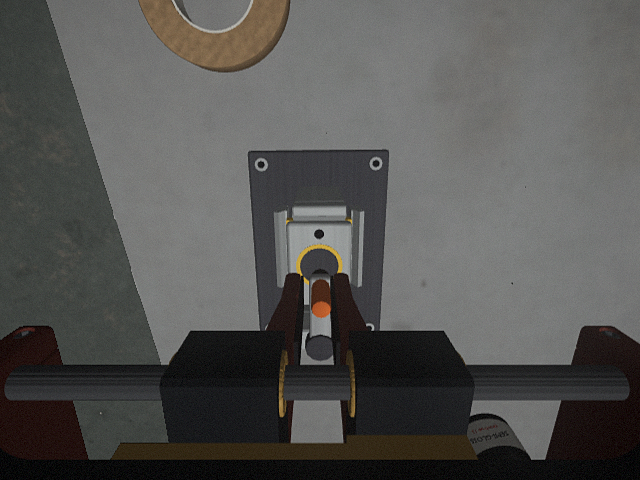

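```bash
python3 -m jog '[{"dp":[0,-0.003,0],"angular":[0,0,0],"hand":14},{"dp":[0,-0.003,0],"angular":[0,0,0],"hand":14},{"dp":[0,0,0],"angular":[0,0,0],"hand":14},{"dp":[0,0,0],"angular":[0,0,0],"hand":14},{"dp":[0,0,0],"angular":[0,0,0],"hand":14},{"dp":[0,0,0],"angular":[0,0,0],"hand":14},{"dp":[0,0,0],"angular":[0,0,0],"hand":14},{"dp":[0,0,0],"angular":[0,0,0],"hand":14}]'
```

```text
t: 33.4
position: [0.4962, -0.2401, 0.0879]
tcp_rot: [0.062, 0.998, 0.001, -0.0]
contact_force: [-0.5, 4.8, 1.5]
finger_gap: 0.0143
```

```bash
python3 -m jog '[{"dp":[0,0.006,0],"angular":[0,0,0],"hand":14},{"dp":[0,0,0],"angular":[0,0,0],"hand":30},{"dp":[0,0,0],"angular":[0,0,0],"hand":36},{"dp":[0,0,0],"angular":[0,0,0],"hand":36},{"dp":[0,0,-0.05],"angular":[0,0,0],"hand":36},{"dp":[0,0,-0.15],"angular":[0,0,0],"hand":36},{"dp":[0,0,-0.15],"angular":[0,0,0],"hand":36},{"dp":[0,0,-0.15],"angular":[0,0,0],"hand":36}]'
python3 -m jog '[{"dp":[-0.1,0,-0.1],"angular":[0,0,0],"hand":36},{"dp":[-0.1,0,0],"angular":[0,0,0],"hand":36},{"dp":[-0.05,0,0],"angular":[0,0,0],"hand":36},{"dp":[0,0,0],"angular":[0,0,0],"hand":36},{"dp":[0,0,0],"angular":[0,0,0],"hand":36},{"dp":[0,0,0],"angular":[0,0,0],"hand":36},{"dp":[0,0,0],"angular":[0,0,0],"hand":36},{"dp":[0,0,0],"angular":[0,0,0],"hand":36}]'
python3 - <<'E'
from h import *
from workcell import r
import pickle
c=r.camera("wrist"); cv2.imwrite("pics/w19.png",c["pixels"]);pickle.dump(c,open("w19.pkl","wb"))
d=r.camera("side");crop(d["pixels"],335,180,415,250,8,"pics/s19.png")
t=r.camera("top");cv2.imwrite("pics/t19.png",t["pixels"])
E
```

```text
t: 34.4
position: [0.4964, -0.2391, 0.2405]
tcp_rot: [0.062, 0.998, -0.0, 0.0]
contact_force: [1.1, -0.1, 0.0]
finger_gap: 0.0361
t: 35.4
position: [0.5706, -0.2488, 0.2681]
tcp_rot: [0.062, 0.998, -0.0, 0.0]
contact_force: [-0.3, 0.7, -0.4]
finger_gap: 0.0359
```

View pics/w19.png

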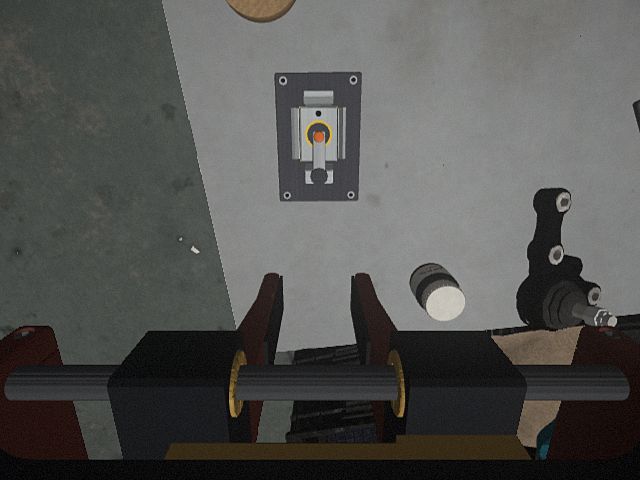

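View pics/s19.png

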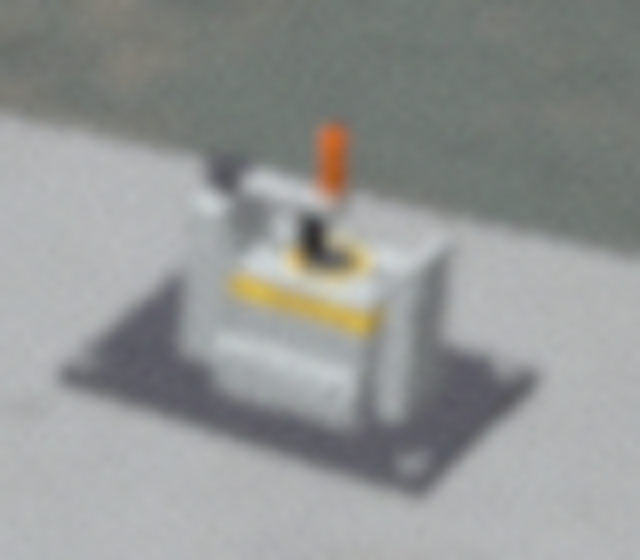

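View pics/t19.png

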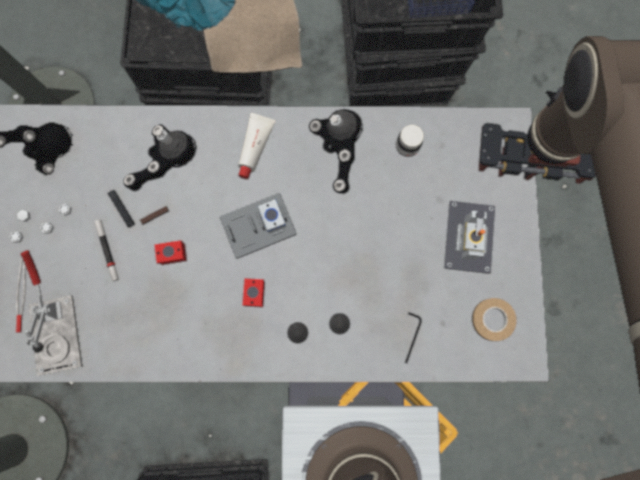

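```bash
python3 - <<'E'
from h import *
from workcell import r
import pickle
c=pickle.load(open("w19.pkl","rb"))
crop(c["pixels"],265,60,375,210,5,"pics/w19c.png")
a=plane(c,319,137,.106);b=plane(c,319,176.5,.08);print(a,b,np.degrees(np.arctan2(*(a-b)[1::-1])))
E
```

```text
[ 0.49692509 -0.23729823  0.106     ] [ 0.53640339 -0.24197393  0.08      ] 173.24551289128388
```

View pics/w19c.png

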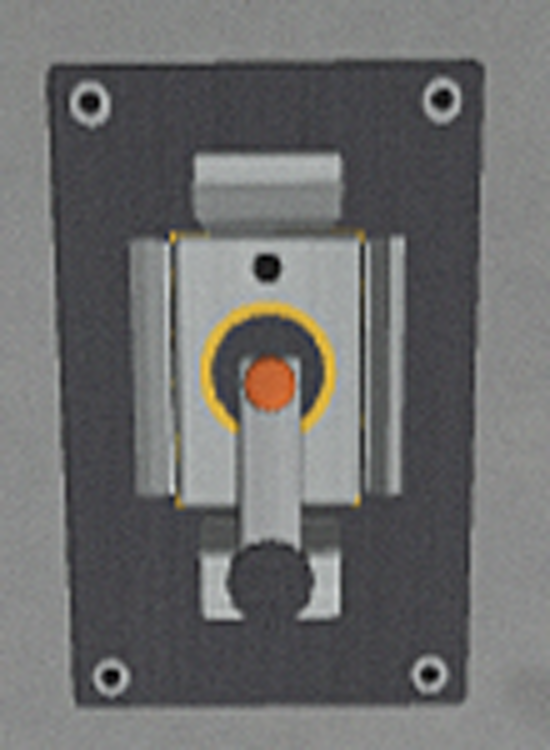

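The latch arm measures 173.2° in world axes, against 173.5° at its stop. The insert is centred in the nest, the blue insert is still in the rack, and the arm is clear of everything.

```bash
python3 -c "
from workcell import r
print(r.finish_job())"
```

```text
the job is handed in; nothing more can be done
None
```

The job is done and handed in at about 35 s of the 72 s; `finish_job` gave no verdict. I lifted the yellow insert out of the rack by its short ends and stood it upright on the table. After letting go, I took it again by its long sides and put it in the nest. I then pressed it down until the force rose to about 17 N with no further travel, and swung the latch to its stop.

**Last checks:**
- **Insert:** it sits centred in the nest. Its underside was at about 12 mm when pressed, worked out from the tool height and the grip depth.
- **Latch:** the arm measured 173.2°, against about 173.5° expected at the stop, which is roughly 2.6 rad. The fingers also met about 5 N of resistance there.
- **Other pieces:** the blue insert is still in its bay and the red look-alikes were not touched. The arm finished about 0.27 m up, clear of everything.

**What disagreed:** the top camera put the nest about 2.5 mm further out in x than the wrist camera did. I went by the wrist camera, and the insert went in without side contact. The side camera put the insert tops about 4 mm too high, against the stated 52 mm. I did not check the pressed depth a second time by touching the insert's top.

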